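# Pack carvings in a transit case and pin its lid

## Robot

A 6-joint arm with a two-finger parallel gripper is mounted at the origin on the work surface. World frame = base frame: x ahead of the robot, y to its left, z up, the work surface at z = 0. Lengths are in mm, angles in rad, forces in N, time in s.
With the tool pointing down it reaches from about 350 to 775 mm from the base axis. Payload 7.3 kg.
Tool frame: the origin (TCP) lies at the very end of the fingers, on their centre line; the grasp point (between the pads) lies 19 mm behind it (bot.tcp_to_grasp is the distance from the TCP to the grasp point, in mm); z points along the fingers, y is the direction in which the jaws open and shut (so a half turn about z gives the same grasp; the last joint's range is limited). The gripper opens to 92 mm and grips with 3 to 60 N. Pads are 19 mm wide; open, the fingers measure 130 mm over their backs; the gripper's body (75 mm by 190 mm) begins 47 mm behind the grasp point.
Start: joints at [-1.401, 0.342, 1.524, -0, 1.275, -0.146], TCP at [163.075, -499.05, 226.741] pointing down, gripper open.
Joint ranges: [-2.53, 2.53], [-0.77, 2.02], [0.04, 2.7], [-1, 4.14], [0.28, 2.66], [-3.11, 3.11]. Speed limits (rad/s): [2.57, 2.57, 3.14, 3.14, 3.14, 3.14].

## Interface

Orientations are given as [roll, pitch, yaw] about the fixed x, y, z axes, in that order (R = Rz(yaw) Ry(pitch) Rx(roll)).
In Python, from plant import bot gives the robot as it stands. The module is installed in compiled form; this text tells all that it offers.
- The arm moves only by the tool carry_out, never from a script. Its argument "motion" is a list of rows, each a list of 5 numbers: the closure, from 0 (fully open) to 1 (shut), then the shift along the tool's x, y, z in mm, then the turn about the tool's z in degrees. In form: [[claw, dx, dy, dz, spin], ...]. A call has 1 to 10 rows; each row is the pose to reach, as a shift and turn from the pose measured when the call began, along the tool's axes at that moment; what a row does not reach only later rows make up. A row lasts 1/8 s, in which the tool goes at most 62.5 mm and 10.7 degrees, less where a joint would pass 70% of its speed; a pose out of reach is approached as far as the arm can. A call with a gripper value outside its range is refused whole. The fingers move at their own pace and stop on an object; the grip force is fixed at half the most. Time passes only in rows, so rows that repeat a pose let the fingers close. It gives the time, the measured TCP pose, the force and the opening at its end, in the units of the state.
- bot.get_obs(): the state, without advancing time (a new reading comes with each control period).
- bot.capture(name): name is "side" or "top" or "wrist"; returns a dict with "color" (384x512x3 uint8, red, green, blue), "depth" (384x512 float32, mm along the optical axis (not along the pixel's ray), 0 where there is no reading), "K" (3x3 intrinsics, pixels), "camera_from_world" (4x4, takes a point from world to camera coordinates). Camera axes: x right, y down, z forward; pixel columns grow to the right and rows downward; lengths in mm; the calibration is good to about 2 mm. The wrist camera is an equidistant fisheye: a pixel r from the principal point sees the ray r / f radians off the axis. A picture is of the moment at which its call begins.
- bot.close_job(): hands the job in, once; it reports no verdict.
The state is a dict: "time": time; "joint_positions": joint angles; "dq": joint speeds; "tau": joint torques, N m; "tool_pos": TCP position; "tcp_rot": TCP orientation; "contact_force": force on the tool from outside, world axes, zero at the start; "moment": the same for the moment, N m; "grip_width": finger opening in mm.
Only numpy, scipy, OpenCV 4.12 (cv2) and the standard library are available. Lean on these libraries where they do the work, as an engineer would, in place of code of your own. Each camera call takes 0.05 s, during which the arm holds its last target.

## Task

Pack the case for transport: stand every carved figure that is on the table upright in a foam well of its own. Then tilt the blue lid to hook its plain edge under the metal lip on the robot's side of the case and lower the notched edge down flat over the two studs. Finally push a hairpin clip fully home through the hole of each stud from the outer side, so that its sprung leg snaps round the stud, and leave the tape measure, jar and brush where they are.

Things in the scene. Friction and masses are not known exactly. Their poses are not given: they have to be found in the camera images.
- case: Open plywood transit case, fixed, placed anew each time. Origin: on the table, under the middle well. x points from the lip to the studs, y to its left. Outside x = -80 (lip plate) to +92 mm, y = +-103; walls 70 mm high; inside x = +-60, y = +-93. Dark foam, top 25 mm above the table, has three wells 46 x 46 mm in a row along y, floors 10 mm above the table.
- well_left (a point): centre of the floor of the well at the case's y = +60 mm (10 mm above the table)
- well_mid (a point): centre of the floor of the middle well
- well_right (a point): centre of the floor of the well at the case's y = -60 mm
- stud_left_hole (a point): centre of the cross hole of the round steel stud (20 mm thick, top 90 mm above the table, on the wall opposite the lip) at the case's x = 76, y = +74 mm. The hole runs along the case's y, is 9 mm wide and high with rounded mouths; centre 82 mm above the table, 7 mm above the seated lid's top. Axes as the case.
- stud_right_hole (a point): the same for the stud at the case's y = -74 mm
- lid: Blue lid, 160 (x) x 206 (y) x 5 mm, 0.28 kg, lying flat on the table at first. Origin: centre of its underside. Its plain -x edge goes under the lip; its +x edge has two notches at y = +-74 mm, open to it, 30 mm deep and 28 mm wide, for the studs. Seated, its origin is at x = 12, y = 0, z = 70 mm in the case's frame, axes as the case's, with some 4 mm of play.
- lid_handle (a point): centre of the lid's black bar handle, 24 mm above the lid's underside, above its centre (at the centre of mass): a bar 12 mm thick (x), 70 mm long (y), from 5 to 39 mm above the underside. Axes as the lid.
- lid_edge (a point): middle of the lid's plain (-x) edge, half-way through its thickness; axes as the lid. The studs stop the lid from sliding in flat: tilt it 0.2 to 0.3 rad, notched edge up, until this edge is under the lip, then lower it about this edge.
- clip_a_grip (a point): centre of the red grip of a hairpin clip (65 g), grip on the table: 30 mm long (x), 24 mm wide (y), 20 mm high; hold it across its width. A straight steel leg, 5 mm thick, runs from it along +x at mid height; it may go in either way up. Home, this point is 49 mm from the hole's centre along the hole's axis, just outside the case's side wall.
- clip_a_leg (a point): point on the straight leg's axis, 49 mm from the grip's centre, that lies at the hole's centre when home; x points to the leg's round tip, 24 mm further on. A flat shoulder round the leg (14 mm wide, 5 mm high) ends 42 mm from the grip's centre and stops against the stud.
- clip_a_spring (a joint): angle (rad) of the clip's bent, sprung wire leg (4.4 mm thick, on the +y side of the straight leg, up to 18 mm from its axis): 0 at rest, about 0.15 while its flared end rides over the side of the stud, which takes a push of 5 to 12 N, below 0.1 when it has snapped in behind the stud. Let go, the clip hangs up to 0.2 rad askew in the hole; that is fine
- clip_b_grip (a point): the same for the other, identical clip
- clip_b_leg (a point): the same for the other clip
- clip_b_spring (a joint): the same for the other clip
- carving_a_mid (a point): centre of a dark wooden carved figure, 27.5 mm above its underside: 55 mm tall, round foot 34 mm in diameter and 10 mm high, round body 26 mm in diameter above it, 80 g. Absent in some runs (None).
- carving_b_mid (a point): the same for a terracotta-coloured figure; may be absent
- carving_c_mid (a point): the same for a medium brown wooden figure; may be absent
- clip_a: the clip as a whole; origin under the grip's centre
- clip_b: the other clip as a whole; origin under the grip's centre
- tape: yellow tape measure, 32 x 62 x 58 mm, beyond the case; origin under its centre; leave it alone
- jar: amber jar with white cap, 56 mm wide, 85 mm high; origin under its centre; leave it alone
- brush: brush 170 mm long, lying; leave it alone
- lip (a point): middle of the inner lower edge of the aluminium lip on the robot's side of the case (case x = -58 mm, 82 mm above the table, 12 mm above the wall top). The lip is 180 mm long, 5 mm thick and reaches 12 mm in over the gap from its upright plate (inner face at case x = -70 mm). Axes as the case.
There are look-alikes about, which are no part of the job. Leave any turquoise look-alike of the part that bears carving_a_mid alone.

How it is judged:
By the outcome, as a careful person would: the job done as asked, in the order asked, and still so for the second after the job is handed in, with the robot touching nothing.
Of carving_a, carving_b, carving_c only 1 to 3 are there at a start; the rules pass over those that are not, and their reading is None.
At some moment in a run one of clip_a, clip_b may be knocked a few centimetres aside while the robot is not near it.
It also fails if it takes over 210 s, if anything falls off the work surface, if the arm or the gripper's body presses on something with over 40 N, if the wrist force passes 120 N, or if a joint passes its speed limit or range.

## Working session

There is one attempt and no reset: what is moved stays moved. The work goes in short steps, Python scripts to look and compute and a tool call to move; the robot and the scene stay as the last step left them, time stands still between calls to the robot, and variables do not carry over. Pictures are saved under pics/ and viewed, and the job is handed in when it is done.

Besides the shell and the picture viewer there is one more tool, called after "Request:" as name(argument=value, ...) on one line, values as JSON. carry_out: Moves the arm, as the interface text tells. Its arguments: {"type":"object","properties":{"motion":{"type":"array","items":{"type":"array","items":{"type":"number"}}}},"required":["motion"]}

```bash
ls; mkdir -p pics
cat > h.py <<'E'
import numpy as np, cv2
from plant import bot
def snap(n,f):
    c=bot.capture(n); cv2.imwrite('pics/%s.png'%f,c['color'][...,::-1]); np.savez('pics/%s.npz'%f,**c); return c
def load(f): return dict(np.load('pics/%s.npz'%f))
def px(c,u,v,d=None):
    # world point of pixel (u col, v row) pinhole
    if d is None:
        w=c['depth'][int(v)-1:int(v)+2,int(u)-1:int(u)+2]; d=np.median(w[w>0])
    p=np.linalg.inv(c['K'])@np.array([u,v,1.])*d
    return (np.linalg.inv(c['camera_from_world'])@np.r_[p,1])[:3]
def plane(c,u,v,z):
    T=np.linalg.inv(c['camera_from_world']); r=T[:3,:3]@np.linalg.inv(c['K'])@np.array([u,v,1.]); o=T[:3,3]
    return o+r*(z-o[2])/r[2]
def crop(f,u0,v0,u1,v1,s,out):
    im=cv2.imread('pics/%s.png'%f)[v0:v1,u0:u1]; cv2.imwrite('pics/%s.png'%out,cv2.resize(im,None,fx=s,fy=s,interpolation=cv2.INTER_CUBIC))
E
python3 - <<'E'
from h import *
for n in ('side','top','wrist'): 
    c=snap(n,n+'0'); print(n,c['K'].tolist(),np.linalg.inv(c['camera_from_world'])[:3].round(2).tolist())
print(bot.get_obs())
E
```

```text
pics
side [[380.1651680439572, 0.0, 254.10917875281476], [0.0, 380.1651680439572, 193.60748687312594], [0.0, 0.0, 1.0]] [[0.71, -0.55, 0.45, 157.15], [-0.71, -0.55, 0.44, -392.65], [0.01, -0.63, -0.78, 804.16]]
top [[349.2299307484052, 0.0, 256.3920747111521], [0.0, 349.2299307484052, 192.805567162329], [0.0, 0.0, 1.0]] [[-0.03, -0.99, 0.12, 452.13], [-1.0, 0.03, 0.02, -3.29], [-0.02, -0.12, -0.99, 898.98]]
wrist [[297.3186396354542, 0.0, 254.99276325931308], [0.0, 297.3186396354542, 191.35454738619114], [0.0, 0.0, 1.0]] [[0.31, -0.92, -0.24, 226.06], [-0.95, -0.3, -0.08, -478.3], [-0.0, 0.25, -0.97, 384.13]]
{'time': 0.15, 'joint_positions': array([-1.40102263e+00,  3.42523069e-01,  1.52477072e+00, -4.10645010e-05,
        1.27543435e+00, -1.46054449e-01]), 'dq': array([ 0.00124916, -0.00187768, -0.00141374,  0.00020164, -0.00015878,
        0.00234594]), 'tau': array([ 1.92535459e-03, -4.31470478e+01, -2.44353497e+01,  7.16753933e-02,
        5.36932109e-02, -8.75792034e-05]), 'tool_pos': array([ 162.99672195, -498.73440345,  226.2345678 ]), 'tcp_rot': array([-3.14046355e+00, -1.26398222e-04,  3.15840053e-01]), 'contact_force': array([-0.43508916, -0.07331627,  0.09841942]), 'moment': array([-0.00115391, -0.00888052,  0.01855984]), 'grip_width': 92.00323082111638}
```

View pics/top0.png

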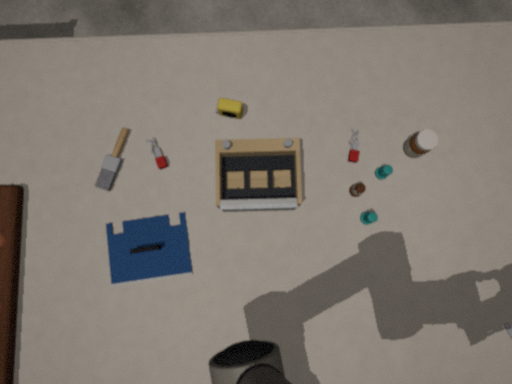

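View pics/side0.png

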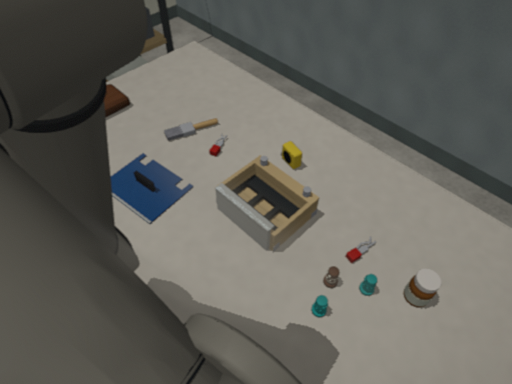

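View pics/wrist0.png

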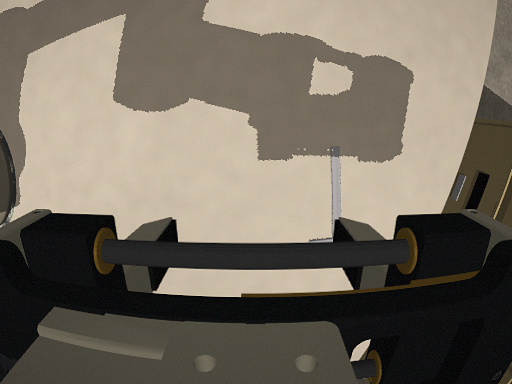

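Run:
```python
from h import *
crop('top0',330,110,450,230,6,'c1'); crop('top0',200,85,320,220,5,'c2'); crop('top0',90,120,200,290,4,'c3')
im=cv2.imread('pics/top0.png'); im=np.clip(im.astype(float)*2.2,0,255).astype('uint8'); cv2.imwrite('pics/bright.png',im[180:384,230:512].repeat(2,0).repeat(2,1))
c=load('top0')
for u,v in [(30,200),(256,180),(450,300),(385,172),(358,189),(369,217),(425,140)]: print(u,v,px(c,u,v).round(1))
```

```text
30 200 [560.2 605.7  -0.7]
256 180 [594.1  11.5   9.9]
450 300 [ 281.3 -460.     0.6]
385 172 [ 597.4 -304.1   54.2]
358 189 [ 557.6 -236.1   54. ]
369 217 [ 489.1 -258.3   53.9]
425 140 [ 666.4 -393.2   83.7]
```

View pics/c1.png

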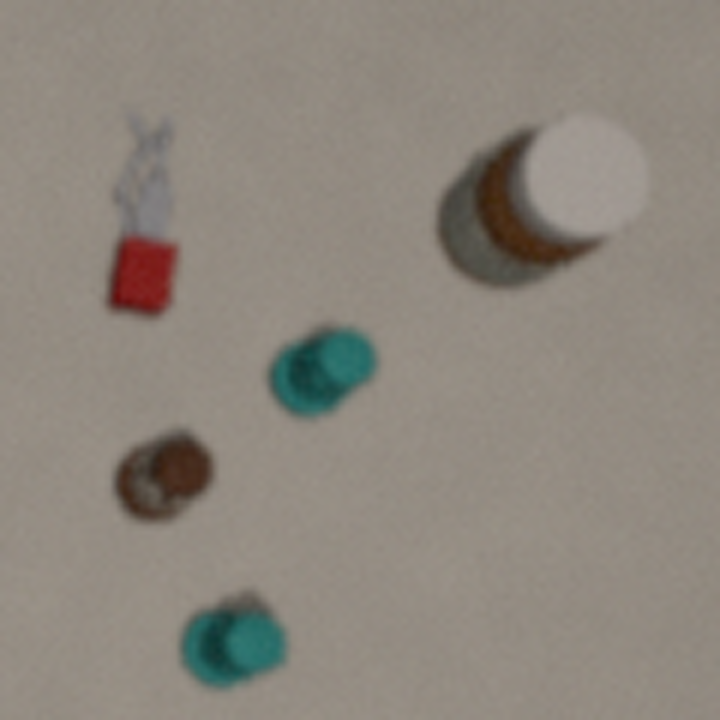

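View pics/c2.png

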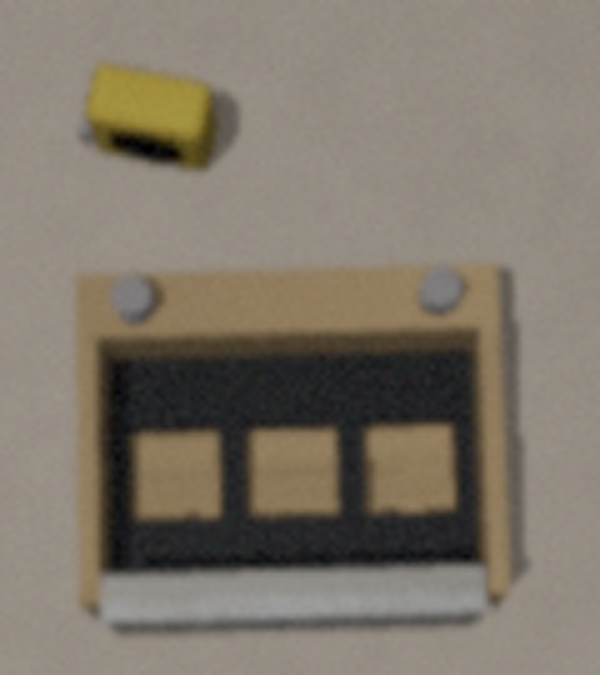

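View pics/c3.png

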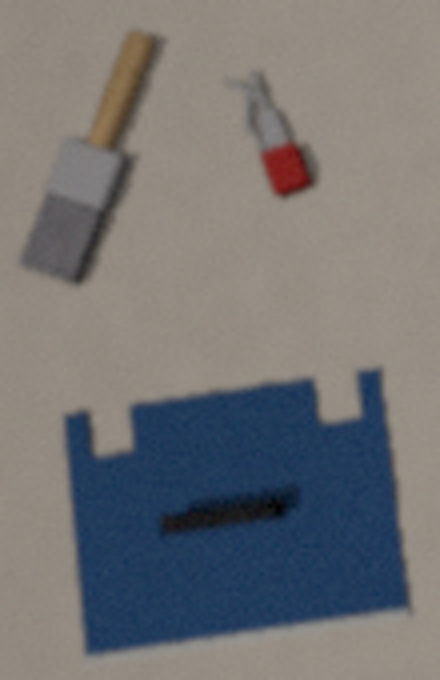

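View pics/bright.png

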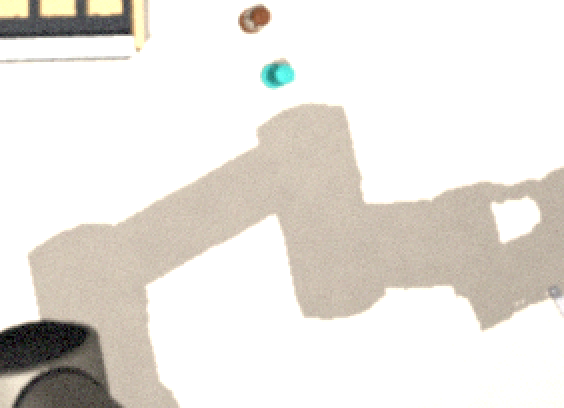

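```bash
cat >> h.py <<'E'
def wproj(c,P):
    p=(c['camera_from_world']@np.r_[P,1])[:3]; r=np.hypot(p[0],p[1]); th=np.arctan2(r,p[2]); f=c['K'][0,0]
    return c['K'][:2,2]+f*th*p[:2]/r
def wplane(c,u,v,z):
    T=np.linalg.inv(c['camera_from_world']); d=np.array([u,v])-c['K'][:2,2]; r=np.hypot(*d); th=r/c['K'][0,0]
    ray=T[:3,:3]@np.r_[np.sin(th)*d/r,np.cos(th)]; o=T[:3,3]; return o+ray*(z-o[2])/ray[2]
def proj(c,P):
    p=(c['camera_from_world']@np.r_[P,1])[:3]; q=c['K']@p; return q[:2]/q[2]
def go(x,y,z,yaw=None):
    """tool-frame shift to world TCP; yaw rad"""
    from scipy.spatial.transform import Rotation as R
    o=bot.get_obs(); M=R.from_euler('xyz',o['tcp_rot']).as_matrix()
    d=M.T@(np.array([x,y,z])-o['tool_pos']); s=0
    if yaw is not None:
        s=-np.degrees((yaw-o['tcp_rot'][2]+np.pi)%(2*np.pi)-np.pi)
    print('shift',d.round(1),'spin',round(s,1),'alt',round(s-180*np.sign(s),1),'| now',o['tool_pos'].round(1),o['tcp_rot'].round(4),'q6',o['joint_positions'][5].round(2),'w',round(o['grip_width'],1),'F',o['contact_force'].round(1),'t',round(o['time'],2))
def cpt(X,Y,Z,case):
    a=case[2]; return np.array([case[0]+X*np.cos(a)-Y*np.sin(a),case[1]+X*np.sin(a)+Y*np.cos(a),Z])
E
python3 - <<'E'
from h import *
from scipy.optimize import least_squares
c=load('top0')
print('carv top',plane(c,360,187.8,55).round(1),'foot',plane(c,355.3,190.8,8).round(1))
# case: crop c2 scale 5 offset (200,85): pixel = (cx+.5)/5-.5+off
f=lambda x,y:((x+.5)/5-.5+200,(y+.5)/5-.5+85)
obs=[((133,298),(76,74,90)),((441,290),(76,-74,90)),
 ((133,433),(23,83,25)),((220,431),(23,37,25)),((248,430),(23,23,25)),((337,427),(23,-23,25)),((366,427),(23,-37,25)),((455,424),(23,-83,25)),((77,275),(92,103,70)),((497,266),(92,-103,70))]
U=np.array([f(*o[0]) for o in obs]);P=[o[1] for o in obs]
r=least_squares(lambda s:np.ravel([proj(c,cpt(*p,s))-u for p,u in zip(P,U)]),[580,0,0.02],loss='soft_l1')
print('case',r.x, r.fun.reshape(-1,2).round(2).tolist())
# lid crop c3 scale4 off (90,120): outer corners top face z=5
g=lambda x,y:((x+.5)/4-.5+90,(y+.5)/4-.5+120)
obs=[((66,415),(80,103)),((382,369),(80,-103)),((88,655),(-80,103)),((411,611),(-80,-103))]
U=np.array([g(*o[0]) for o in obs])
rl=least_squares(lambda s:np.ravel([proj(c,cpt(p[1][0],p[1][1],5,s))-u for p,u in zip(obs,U)]),[400,250,0.1])
print('lid',rl.x,rl.fun.reshape(-1,2).round(2).tolist())
E
```

```text
carv top [ 560.3 -240.9   55. ] foot [ 558.9 -241.7    8. ]
case [ 5.93444172e+02  5.43021828e+00 -3.36771969e-03] [[-0.17, -0.08], [0.52, -0.2], [-0.73, -0.05], [-0.08, -0.13], [-0.18, -0.07], [0.12, 0.05], [-0.17, -0.09], [0.17, 0.03], [-0.03, 0.58], [0.45, 0.03]]
lid [4.29348161e+02 2.89165213e+02 1.14924804e-01] [[-0.13, -1.44], [0.02, -1.31], [-0.03, 1.6], [0.13, 1.02]]
```

Run:
```python
from h import *
go(560,-241,150,-0.41)
```

```text
shift [ 457.4 -121.6   76.4] spin 41.6 alt -138.4 | now [ 163.  -498.7  226.2] [-3.1405e+00 -1.0000e-04  3.1580e-01] q6 -0.15 w 92.0 F [-0.4 -0.1  0.1] t 0.15
```

Request:
carry_out(motion=[[0.3,457,-122,76,41.6],[0.3,457,-122,76,41.6],[0.3,457,-122,76,41.6],[0.3,457,-122,76,41.6],[0.3,457,-122,76,41.6],[0.3,457,-122,76,41.6],[0.3,457,-122,76,41.6],[0.3,457,-122,76,41.6],[0.3,457,-122,76,41.6],[0.3,457,-122,76,41.6]])

```text
time: 1.4
tool_pos: [559.2, -240.5, 149.9]
tcp_rot: [-3.141, 0.002, -0.409]
contact_force: [-0.5, -0.5, -0.6]
grip_width: 64.4
```

Run:
```python
from h import *
snap('wrist','w1'); snap('top','top1'); go(560,-241,22,-0.41)
c=load('w1'); print(wproj(c,[560,-241,55]),wproj(c,[560,-241,5]))
```

```text
shift [  1.1  -1.1 128.6] spin -0.1 alt 179.9 | now [ 558.6 -241.7  150.6] [-3.141e+00  9.000e-04 -4.116e-01] q6 1.45 w 64.3 F [0.3 0.5 0.6] t 1.5
[254.79409783 191.23500733] [254.84839379 179.13684177]
```

View pics/w1.png

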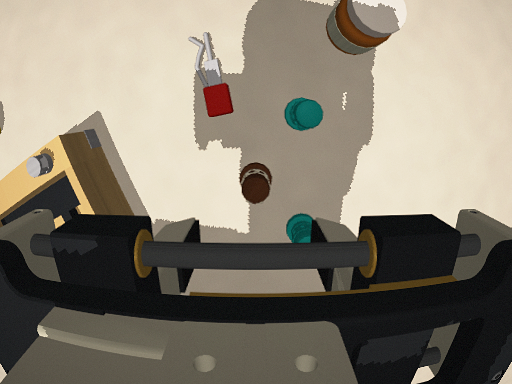

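View pics/top1.png

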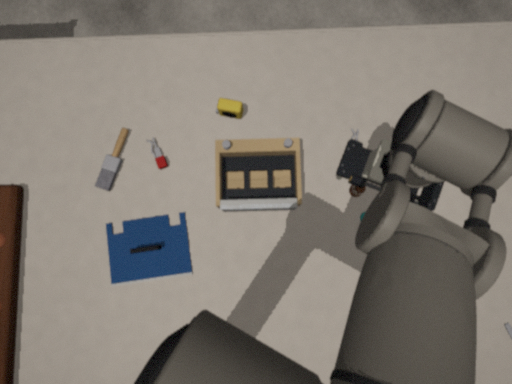

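Request:
carry_out(motion=[[0.3,1,-1,60,0],[0.3,1,-1,120,0],[0.3,1,-1,128,0],[0.3,1,-1,128,0],[0.8,1,-1,128,0],[0.8,1,-1,128,0],[0.8,1,-1,128,0],[0.8,1,-1,128,0],[0.8,1,-1,128,0]])

```text
time: 2.62
tool_pos: [560.0, -241.0, 22.9]
tcp_rot: [-3.141, 0.001, -0.411]
contact_force: [-0.3, 1.9, 2.3]
grip_width: 25.7
```

Run:
```python
from h import *
go(560,-241,150,-0.41); go(593.4,5.4,150,0);
```

```text
shift [-1.000e-01 -1.000e-01 -1.271e+02] spin -0.1 alt 179.9 | now [ 560.  -241.    22.9] [-3.141e+00  5.000e-04 -4.114e-01] q6 1.45 w 25.7 F [-0.3  1.9  2.3] t 2.62
shift [ -68.  -239.3 -127. ] spin -23.6 alt 156.4 | now [ 560.  -241.    22.9] [-3.141e+00  5.000e-04 -4.114e-01] q6 1.45 w 25.7 F [-0.3  1.9  2.3] t 2.62
```

Request:
carry_out(motion=[[0.8,0,0,-60,0],[0.8,0,0,-120,0],[0.8,-18,-60,-127,-6],[0.8,-34,-119,-127,-12],[0.8,-51,-179,-127,-18],[0.8,-68,-239,-127,-23.5],[0.8,-68,-239,-127,-23.5],[0.8,-68,-239,-127,-23.5],[0.8,-68,-239,-127,-23.5]])

```text
time: 3.75
tool_pos: [593.1, 3.6, 149.9]
tcp_rot: [-3.141, 0.001, -0.003]
contact_force: [-0.3, 0.1, -1.0]
grip_width: 25.6
```

Run:
```python
from h import *
snap('wrist','w2'); go(593.4,5.4,33.5,0)
c=load('w2'); 
for p in [(76,74,90),(76,-74,90),(23,23,25),(23,-23,25)]: print(wproj(c,cpt(*p,(593.44,5.43,-.0034))).round(1))
```

```text
shift [  0.3  -1.8 116.4] spin -0.2 alt 179.8 | now [593.2   3.5 149.9] [-3.141e+00  6.000e-04 -3.700e-03] q6 1.45 w 25.4 F [-0.2  0.1 -1.4] t 3.8
[154.  105.8]
[351.4 105.5]
[229.2 160.9]
[277.  160.9]
```

View pics/w2.png

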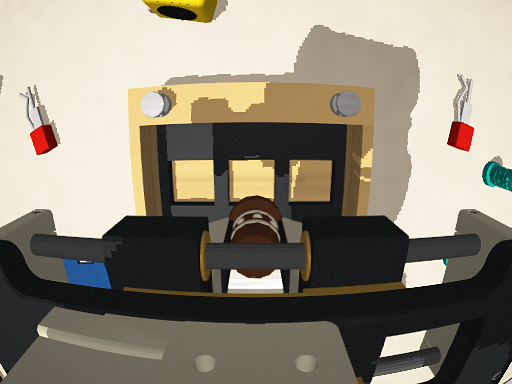

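Run:
```python
from h import *
crop('w2',120,70,390,225,3,'c4')
```

```text
(no output)
```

View pics/c4.png

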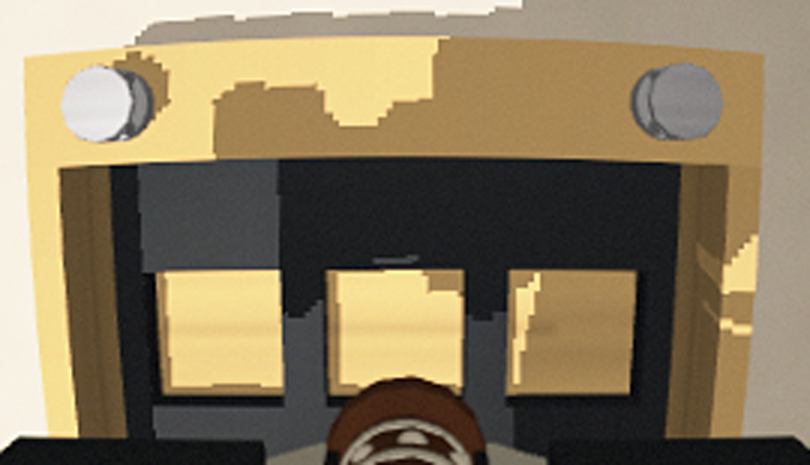

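Run:
```python
from h import *
from scipy.optimize import least_squares
c=load('w2')
f=lambda x,y:((x+.5)/3-.5+120,(y+.5)/3-.5+70)
obs=[((98,103),(76,74,90)),((686,100),(76,-74,90)),((155,270),(23,83,25)),((285,269),(23,37,25)),((325,269),(23,23,25)),((466,269),(23,-23,25)),((508,269),(23,-37,25)),((638,270),(23,-83,25)),((24,57),(92,103,70)),((764,53),(92,-103,70)),((60,168),(60,93,70)),((727,166),(60,-93,70))]
U=np.array([f(*o[0]) for o in obs])
r=least_squares(lambda s:np.ravel([wproj(c,cpt(*o[1],s))-u for o,u in zip(obs,U)]),[593,5,0.0],loss='soft_l1')
print(r.x, r.fun.reshape(-1,2).round(1).tolist())
```

```text
[ 5.95000984e+02  7.10622940e+00 -1.92059537e-03] [[-0.6, 0.1], [0.8, 0.1], [-3.9, 0.7], [-1.7, 0.2], [-0.6, 0.1], [0.2, -0.1], [0.7, 0.0], [3.4, 0.3], [-0.0, -0.1], [0.2, 0.0], [-0.4, -0.4], [0.8, -0.5]]
```

Request:
carry_out(motion=[[0.8,1,-3,50,0],[0.8,1,-3,90,0],[0.8,1,-3,110,0],[0.8,1,-3,116,0],[0.8,1,-3,116,0],[0.8,1,-3,116,0],[0.5,1,-3,116,0],[0.5,1,-3,116,0],[0.5,1,-3,80,0],[0.5,1,-3,0,0]])

```text
time: 5.05
tool_pos: [592.7, 6.8, 131.5]
tcp_rot: [-3.14, 0.006, -0.004]
contact_force: [2.1, -0.0, 0.2]
grip_width: 46.0
```

Run:
```python
from h import *
snap('wrist','w3'); snap('top','top3'); crop('top3',200,110,320,220,5,'c5')
go(429.3,289.2,200,0.115)
go(429.3,289.2,200,0.115+np.pi/2)
```

```text
shift [-169.1 -282.3  -62.7] spin -6.8 alt 173.2 | now [598.3   6.3 139.7] [ 3.1407 -0.0129 -0.0034] q6 1.46 w 46.0 F [ 0.3 -0.3  0.6] t 5.15
shift [-169.1 -282.3  -62.7] spin -96.8 alt 83.2 | now [598.3   6.3 139.7] [ 3.1407 -0.0129 -0.0034] q6 1.46 w 46.0 F [ 0.3 -0.3  0.6] t 5.15
```

View pics/c5.png

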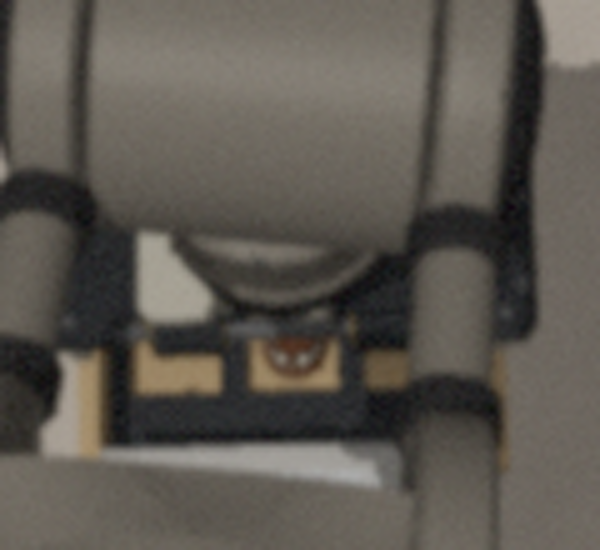

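View pics/w3.png

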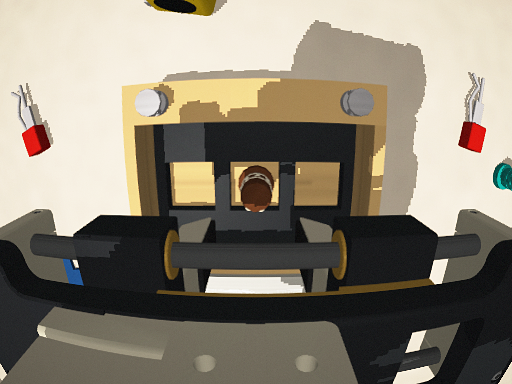

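Request:
carry_out(motion=[[0,0,0,-40,0],[0,-40,-60,-62,-2],[0,-80,-120,-62,-4],[0,-120,-180,-62,-6.8],[0,-150,-240,-62,-6.8],[0,-169,-282,-62,-6.8],[0,-169,-282,-62,-6.8],[0,-169,-282,-62,-6.8],[0,-169,-282,-62,-6.8]])

```text
time: 6.28
tool_pos: [429.8, 288.2, 199.2]
tcp_rot: [3.139, -0.013, 0.115]
contact_force: [0.2, -1.6, 0.4]
grip_width: 91.7
```

Run:
```python
from h import *
c=snap('wrist','w4'); go(429.3,289.2,200,0.115)
L=(429.3,289.2,.115)
for p in [(80,103,5),(80,-103,5),(6,35,39),(6,-35,39),(-6,35,39),(-6,-35,39),(50,74,5),(50,-74,5)]: print(p,wproj(c,cpt(*p,L)).round(1))
crop('w4',100,30,400,225,2.6,'c6')
```

```text
shift [-0.5 -1.3 -0.8] spin -0.1 alt 179.9 | now [430.  288.  199.2] [ 3.1389 -0.0128  0.1141] q6 1.91 w 91.8 F [-0.1 -0.1 -0.6] t 6.33
(80, 103, 5) [168.3 109.4]
(80, -103, 5) [339.1 109.2]
(6, 35, 39) [221.7 174.1]
(6, -35, 39) [285.6 174. ]
(-6, 35, 39) [222.  184.7]
(-6, -35, 39) [285.4 184.7]
(50, 74, 5) [191.9 133.1]
(50, -74, 5) [315.5 133. ]
```

View pics/w4.png

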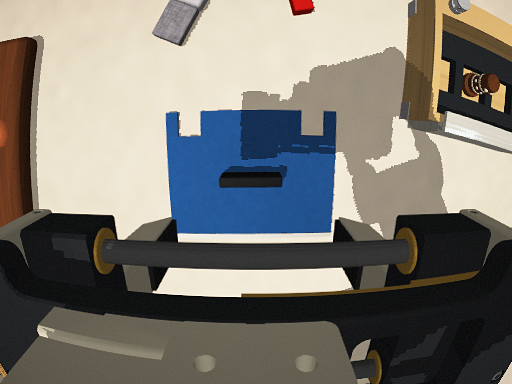

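View pics/c6.png

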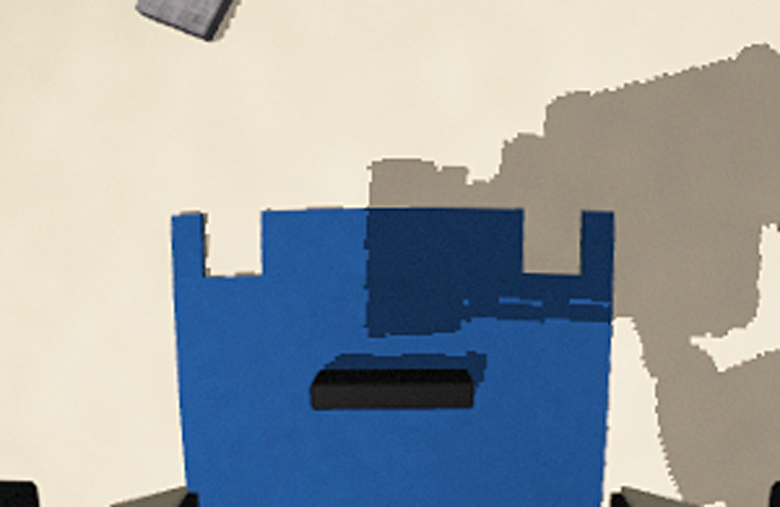

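Run:
```python
from h import *
go(427.8,290.8,12,0.115)
```

```text
shift [ -4.3  -3.5 187.2] spin -0.1 alt 179.9 | now [430.  288.  199.2] [ 3.1389 -0.0128  0.1141] q6 1.91 w 91.8 F [-0.1 -0.1 -0.6] t 6.33
```

Request:
carry_out(motion=[[0,-4,-3.5,60,0],[0,-4,-3.5,120,0],[0,-4,-3.5,170,0],[0,-4,-3.5,187,0],[0,-4,-3.5,187,0],[0,-4,-3.5,187,0]])

```text
time: 7.08
tool_pos: [429.2, 290.5, 13.1]
tcp_rot: [3.139, -0.014, 0.113]
contact_force: [0.7, -0.1, 0.2]
grip_width: 92.0
```

Run:
```python
from h import *
c=snap('wrist','w5'); snap('side','s5'); go(427.8,290.8,12,0.115)
```

```text
shift [-1.3 -0.1  1.4] spin -0.1 alt 179.9 | now [429.1 290.9  13.5] [ 3.1397 -0.0152  0.1135] q6 1.92 w 91.8 F [-0.1  0.6 -0.4] t 7.17
```

View pics/w5.png

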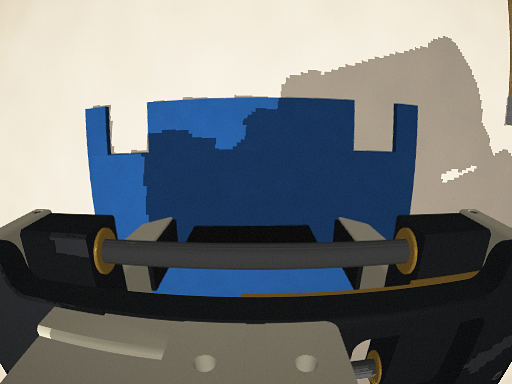

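View pics/s5.png

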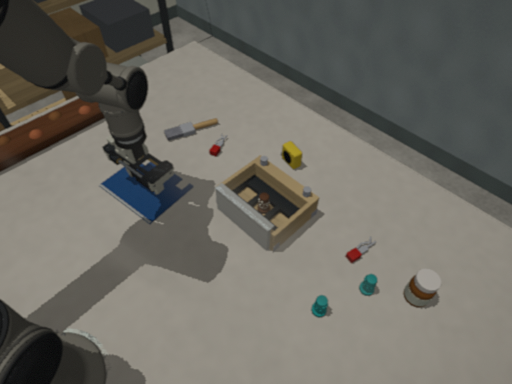

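Request:
carry_out(motion=[[0.5,-1,0,0,0],[0.5,-1,0,0,0],[0.5,-1,0,0,0],[0.5,-1,0,0,0],[0.5,-1,0,0,0],[0.5,-1,0,0,0]])

```text
time: 7.92
tool_pos: [428.4, 291.1, 13.9]
tcp_rot: [3.14, -0.016, 0.114]
contact_force: [-1.3, 1.0, 5.6]
grip_width: 69.5
```

Request:
carry_out(motion=[[0.5,0,0,-20,0],[0.5,0,0,-60,0],[0.5,0,0,-110,0],[0.5,0,0,-150,0],[0.5,0,0,-186,0],[0.5,0,0,-186,0],[0.5,0,0,-186,0]])

```text
time: 8.8
tool_pos: [424.4, 290.5, 198.1]
tcp_rot: [3.139, -0.013, 0.114]
contact_force: [0.5, 0.9, -3.4]
grip_width: 69.8
```

Run:
```python
from h import *
c=snap('wrist','w6'); 
C=(594.3,6.4,-.003)
p=cpt(55,0,190,C); go(*p,-0.003); print(p)
```

```text
shift [191.2 307.9  11. ] spin 6.7 alt -173.3 | now [424.3 290.5 197.9] [ 3.1389 -0.0123  0.1135] q6 1.92 w 69.8 F [-0.2  0.6 -3. ] t 8.85
[649.2997525    6.23500025 190.        ]
```

View pics/w6.png

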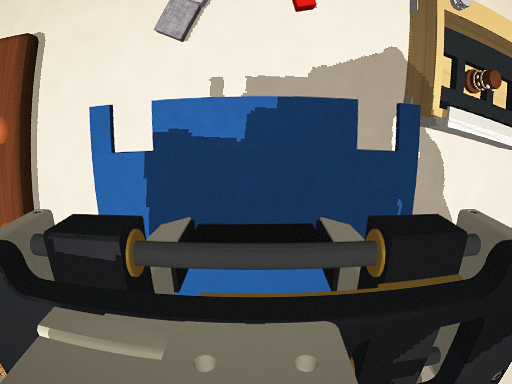

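Request:
carry_out(motion=[[0.5,20,32,5,1],[0.5,50,80,8,2],[0.5,80,130,11,3.5],[0.5,110,180,11,5],[0.5,140,230,11,6.7],[0.5,168,275,11,6.7],[0.5,185,300,11,6.7],[0.5,191,308,11,6.7],[0.5,191,308,11,6.7],[0.5,191,308,11,6.7]])

```text
time: 10.1
tool_pos: [648.2, 7.4, 189.5]
tcp_rot: [3.141, -0.011, -0.002]
contact_force: [-0.0, 1.4, -3.2]
grip_width: 70.1
```

Run:
```python
from h import *
c=snap('wrist','w7'); snap('side','s7'); 
C=(594.3,6.4,-.003)
p=cpt(30,0,115,C); go(*p,-0.003); print(p)
crop('w7',60,70,450,240,2,'c7')
```

```text
shift [-25.1   1.   74.8] spin 0.1 alt -179.9 | now [648.5   7.3 190.1] [ 3.1405e+00 -1.2200e-02 -2.0000e-03] q6 1.47 w 69.5 F [ 0.3 -0.8 -2.6] t 10.2
[624.299865     6.31000013 115.        ]
```

View pics/c7.png

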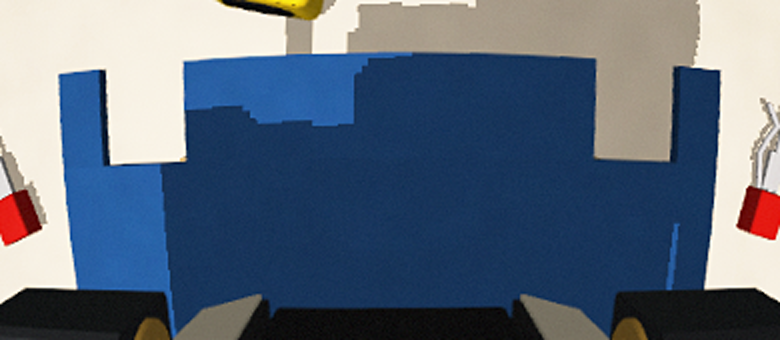

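View pics/s7.png

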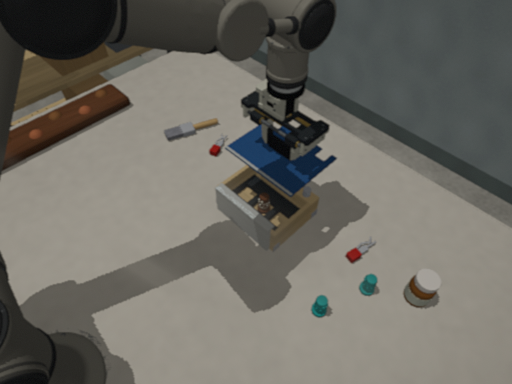

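```bash
cat >> h.py <<'E'
from scipy.spatial.transform import Rotation as Rot
from scipy.optimize import least_squares
LP=[(80,103,5),(80,-103,5),(80,60,5),(50,60,5),(80,-60,5),(50,-60,5),(80,88,5),(80,-88,5)]
def lidfit(c,pts,s,u0,v0):
    """pts: same order as LP in crop coords (None to skip). returns x,y,z(underside centre), yaw, pitch (neg=notched edge up), roll"""
    I=[i for i,p in enumerate(pts) if p is not None]
    U=np.array([((pts[i][0]+.5)/s-.5+u0,(pts[i][1]+.5)/s-.5+v0) for i in I])
    def f(q):
        R=Rot.from_euler('xyz',[q[5],q[4],q[3]]).as_matrix()
        return np.ravel([wproj(c,R@np.array(LP[i])+q[:3])-u for i,u in zip(I,U)])
    o=bot.get_obs(); r=least_squares(f,[*o['tool_pos'][:2],o['tool_pos'][2]-13,0,0,0])
    print('lid',r.x.round(3),'res',np.abs(r.fun).max().round(2)); return r.x
E
python3 - <<'E'
from h import *
lidfit(load('w7'),[(60,74),(719,70),(184,62),(185,163),(595,59),(595,158),(101,71),(675,67)],2,60,70)
E
```

```text
lid [6.45928e+02 6.84100e+00 1.81168e+02 6.00000e-03 9.60000e-02 7.00000e-03] res 1.06
```

Request:
carry_out(motion=[[0.5,-8,0.5,20,0],[0.5,-18,1,45,0],[0.5,-25,1,65,0],[0.5,-25,1,75,0],[0.5,-25,1,75,0],[0.5,-25,1,75,0]])

```text
time: 10.95
tool_pos: [625.3, 6.4, 115.9]
tcp_rot: [3.14, -0.014, -0.002]
contact_force: [0.2, 0.3, -3.3]
grip_width: 69.8
```

Run:
```python
from h import *
c=snap('wrist','w8'); go(624.3,6.3,95)
crop('w8',60,70,450,240,2,'c8')
```

```text
shift [-1.2 -0.  20.8] spin 0 alt 0 | now [625.2   6.3 115.8] [ 3.1403e+00 -1.4200e-02 -1.8000e-03] q6 1.46 w 69.8 F [-0.2 -0.3 -3.3] t 11.0
```

View pics/c8.png

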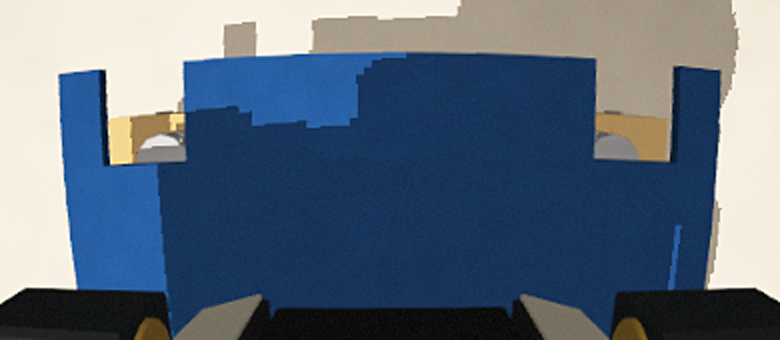

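Request:
carry_out(motion=[[0.5,0,0,4,0],[0.5,0,0,8,0],[0.5,0,0,12,0],[0.5,0,0,16,0],[0.5,0,0,19,0],[0.5,0,0,21,0],[0.5,0,0,21,0]])

```text
time: 11.88
tool_pos: [624.2, 6.3, 96.3]
tcp_rot: [3.14, -0.012, -0.002]
contact_force: [-10.7, -0.1, 12.0]
grip_width: 70.0
```

Run:
```python
from h import *
c=snap('wrist','w9'); snap('side','s9'); go(624.3,6.3,95)
crop('w9',60,70,450,240,2,'c9'); crop('s9',190,90,350,250,4,'c9s')
```

```text
shift [ 0.1 -0.   1.3] spin 0 alt 0 | now [624.2   6.3  96.3] [ 3.1402e+00 -1.2000e-02 -1.6000e-03] q6 1.46 w 69.6 F [-9.7 -0.4 11.8] t 11.97
```

View pics/c9.png

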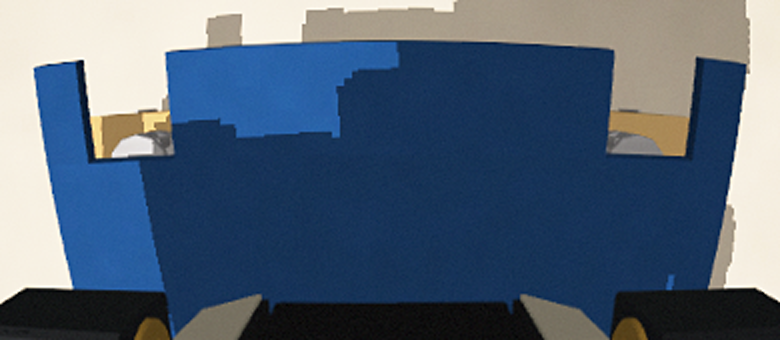

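View pics/c9s.png

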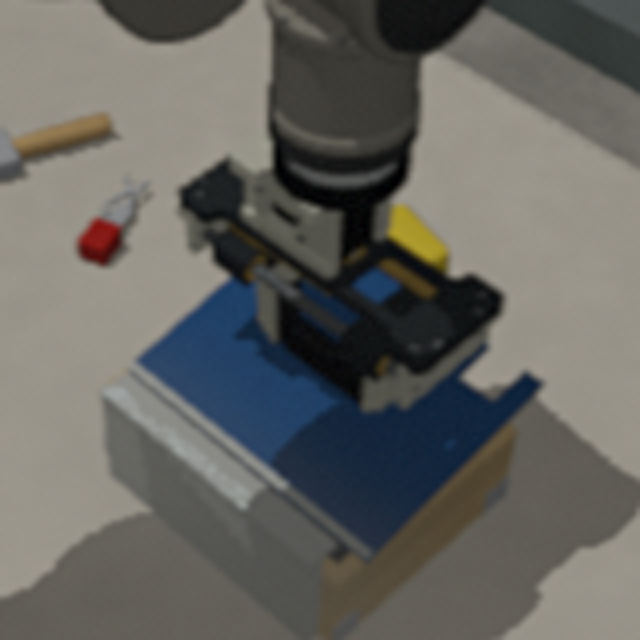

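```bash
cat >> h.py <<'E'
def lidpitch(c,o,pts,s,u0,v0,hp=27,bias=0):
    """one-parameter-ish fit: lid turned about pivot (hp mm above underside, 13+... ) held at TCP; free: y, yaw, pitch, x-offset"""
    I=[i for i,p in enumerate(pts) if p is not None]
    U=np.array([((pts[i][0]+.5)/s-.5+u0,(pts[i][1]+.5)/s-.5+v0) for i in I])
    tp=o['tool_pos']; piv=np.array([tp[0],tp[1],tp[2]-13+hp])
    def pose(q):
        R=Rot.from_euler('zy',[q[0],q[1]]).as_matrix() if 0 else Rot.from_euler('xyz',[0,q[1],q[0]]).as_matrix()
        return R,piv+np.array([0,q[2],0])+R@np.array([q[3],0,-hp])
    def f(q):
        R,t=pose(q); return np.ravel([wproj(c,R@np.array(LP[i])+t)-u for i,u in zip(I,U)])
    r=least_squares(f,[0,0,0,0]); print('yaw,pitch,dy,dx',r.x.round(3),'res',np.abs(r.fun).max().round(2)); return r.x,pose(r.x)
E
python3 - <<'E'
from h import *
o7=dict(tool_pos=np.array([625.2,6.3,115.8]))
lidpitch(load('w8'),o7,[(60,74),(719,70),(184,62),(185,163),(595,59),(595,158),(101,71),(675,67)],2,60,70)
o9=dict(tool_pos=np.array([624.2,6.3,96.3]))
lidpitch(load('w9'),o9,[(35,66),(746,65),(167,51),(173,153),(614,51),(608,153),(79,61),(697,58)],2,60,70)
E
```

```text
yaw,pitch,dy,dx [ 0.005  0.032 -0.191 -1.352] res 1.33
yaw,pitch,dy,dx [ 0.    -0.154 -0.144 -2.539] res 2.35
```

Request:
carry_out(motion=[[0.5,0,0,2,0],[0.5,0,0,4,0],[0.5,0,0,4,0],[0.5,0,0,4,0]])

```text
time: 12.48
tool_pos: [624.2, 6.3, 96.2]
tcp_rot: [3.14, -0.014, -0.001]
contact_force: [-11.1, 0.1, 21.9]
grip_width: 69.8
```

Run:
```python
from h import *
go(624.3,6.3,130)
```

```text
shift [  0.6   0.  -33.8] spin 0 alt 0 | now [624.2   6.3  96.2] [ 3.1399e+00 -1.4000e-02 -1.5000e-03] q6 1.46 w 69.8 F [-11.1   0.1  21.9] t 12.47
```

Request:
carry_out(motion=[[0.5,0,0,-1.5,0],[0.5,0,0,-3,0],[0.5,0,0,-3,0],[0.5,0,0,-3,0]])

```text
time: 12.98
tool_pos: [623.9, 6.3, 98.5]
tcp_rot: [3.14, -0.013, -0.001]
contact_force: [0.7, 0.5, -2.7]
grip_width: 69.6
```

Run:
```python
from h import *
c=snap('wrist','w10'); c=snap('side','s10'); go(624.3,6.3,99)
crop('w10',60,70,450,240,2,'c10'); crop('s10',205,170,305,250,8,'c10s')
```

```text
shift [ 0.3 -0.  -0.3] spin 0 alt 0 | now [624.    6.3  98.7] [ 3.14e+00 -1.32e-02 -1.50e-03] q6 1.46 w 69.8 F [-0.5 -0.3 -2.6] t 13.07
```

View pics/c10.png

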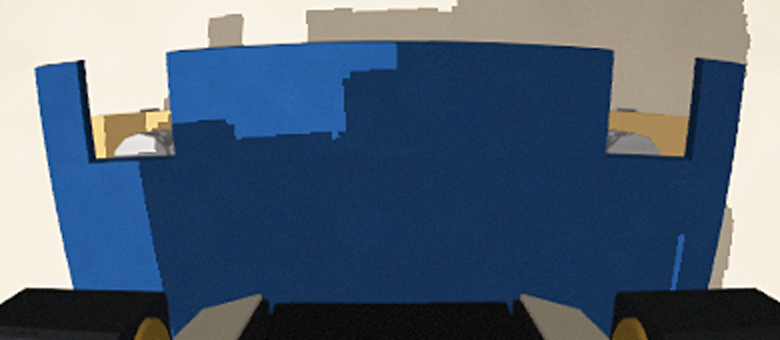

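View pics/c10s.png

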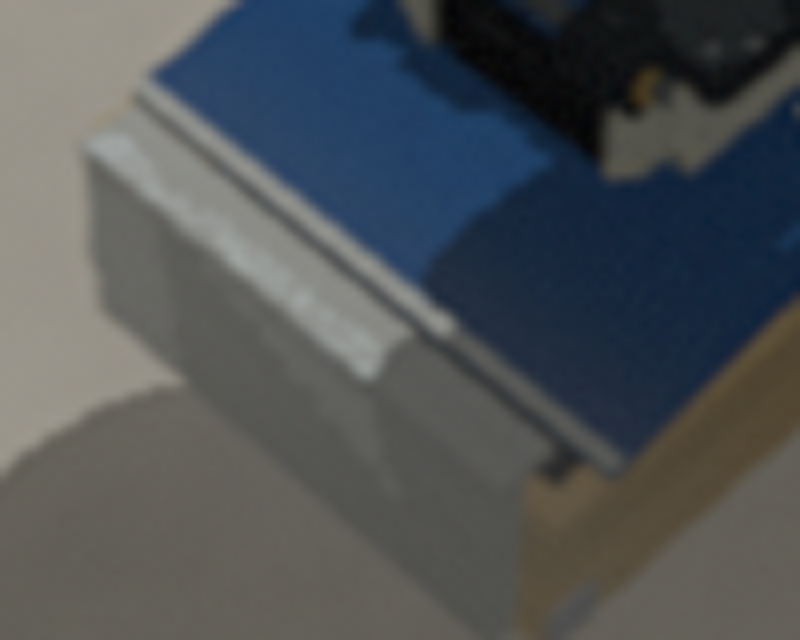

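Request:
carry_out(motion=[[0.5,-3,0,0,0],[0.5,-6,0,0,0],[0.5,-9,0,0,0],[0.5,-9,0,0,0]])

```text
time: 13.58
tool_pos: [614.8, 6.3, 98.7]
tcp_rot: [3.14, -0.013, -0.001]
contact_force: [0.1, 0.7, -3.3]
grip_width: 69.5
```

Run:
```python
from h import *
c=snap('side','s11'); go(624.3,6.3,99)
crop('s11',190,90,350,250,4,'c11s'); crop('s11',205,170,305,250,8,'c11t')
```

```text
shift [ 9.4  0.  -0.2] spin 0 alt 0 | now [614.9   6.3  98.7] [ 3.14e+00 -1.34e-02 -1.50e-03] q6 1.46 w 69.5 F [ 0.1  0.5 -2. ] t 13.62
```

View pics/c11s.png

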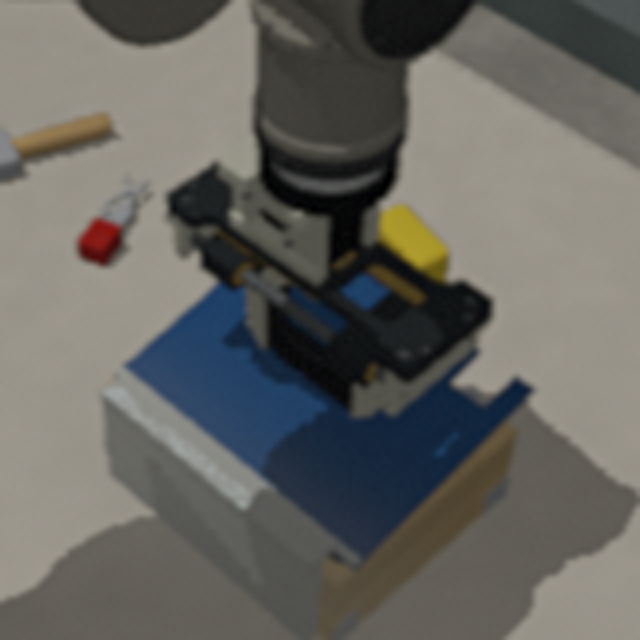

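View pics/c11t.png

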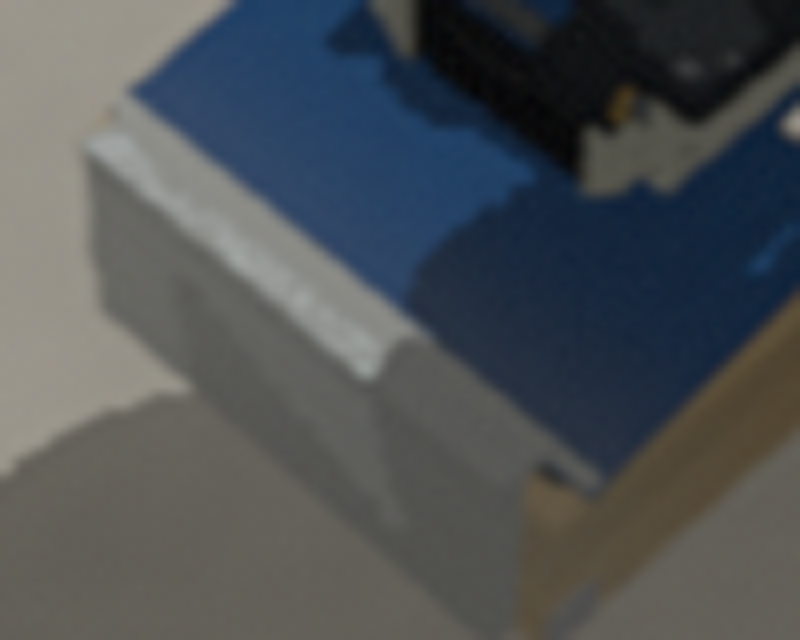

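Request:
carry_out(motion=[[0.5,-3,0,0,0],[0.5,-5,0,0,0],[0.5,-7,0,0,0],[0.5,-7,0,0,0]])

```text
time: 14.12
tool_pos: [607.8, 6.3, 98.6]
tcp_rot: [3.14, -0.013, -0.002]
contact_force: [-0.5, -0.3, -2.5]
grip_width: 69.7
```

Run:
```python
from h import *
c=snap('side','s12'); snap('wrist','w12'); go(606.3,6.3,99)
crop('s12',205,170,305,250,8,'c12t');crop('w12',60,70,450,240,2,'c12')
```

```text
shift [-1.7 -0.  -0.4] spin 0 alt 0 | now [608.    6.3  98.7] [ 3.1399e+00 -1.3600e-02 -1.5000e-03] q6 1.46 w 69.5 F [ 0.7  0.1 -3.4] t 14.22
```

View pics/c12t.png

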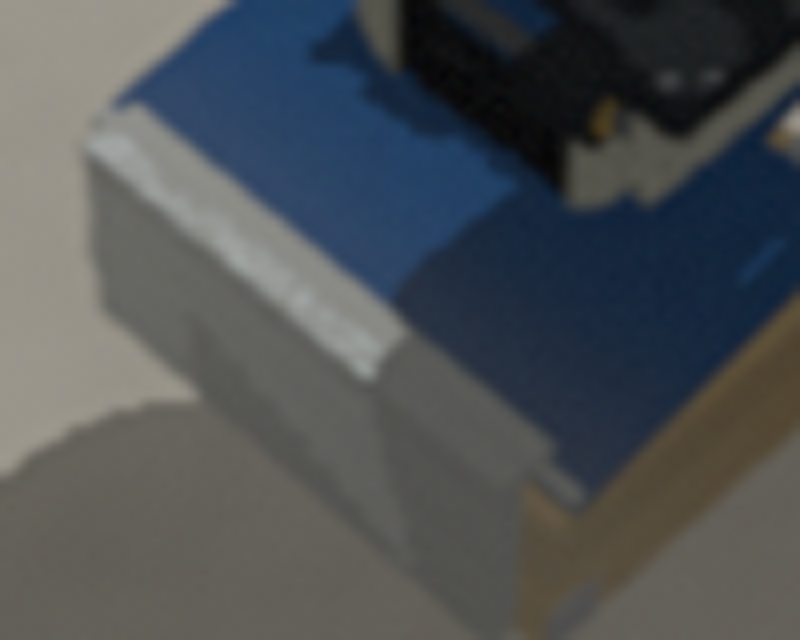

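View pics/c12.png

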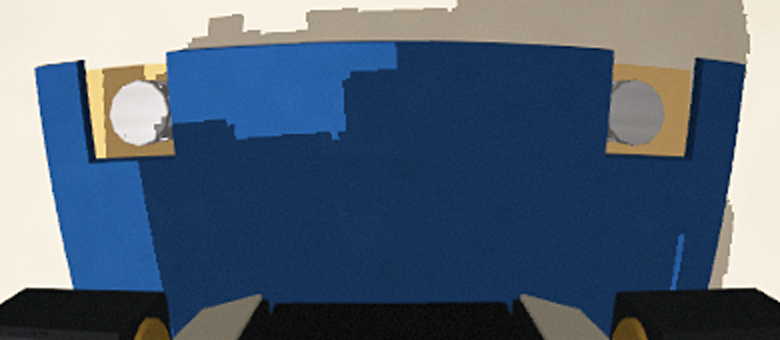

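Request:
carry_out(motion=[[0.5,0.5,0,2,0],[0.5,1,0,4,0],[0.5,1.6,0,6,0],[0.5,2.2,0,8,0],[0.5,3,0,11,0],[0.5,4,0,14,0],[0.5,4,0,15.5,0],[0.5,4,0,15.5,0]])

```text
time: 15.22
tool_pos: [612.3, 6.2, 83.1]
tcp_rot: [3.14, -0.014, -0.002]
contact_force: [4.1, 0.1, 2.3]
grip_width: 69.3
```

Run:
```python
from h import *
c=snap('side','s13'); snap('wrist','w13'); go(606.3,6.3,83)
crop('s13',190,90,350,250,4,'c13t');crop('w13',60,70,450,240,2,'c13')
```

```text
shift [-6.  -0.1  0.1] spin 0 alt 0 | now [612.3   6.2  83.2] [ 3.1399e+00 -1.3700e-02 -1.5000e-03] q6 1.46 w 70.2 F [ 2.5 -0.5  1.2] t 15.32
```

View pics/c13t.png

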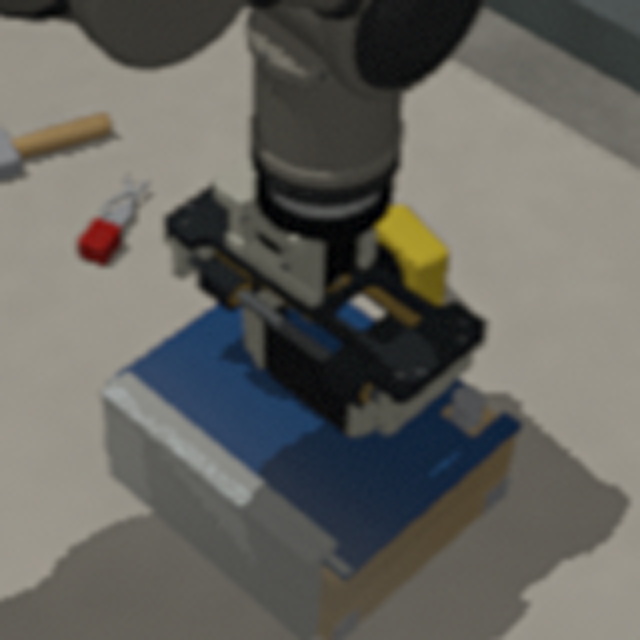

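View pics/c13.png

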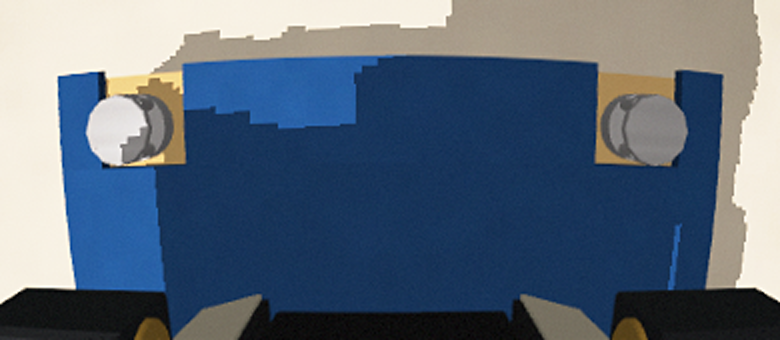

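Request:
carry_out(motion=[[0.5,-1,0,1,0],[0.5,-3,0,1,0],[0.5,-4.5,0,1,0],[0.5,-4.5,0,1,0],[0.5,-4.5,0,1,0]])

```text
time: 15.95
tool_pos: [608.9, 6.2, 83.1]
tcp_rot: [3.14, -0.017, -0.002]
contact_force: [4.0, -0.3, 6.7]
grip_width: 69.8
```

Request:
carry_out(motion=[[0,0,0,0,0],[0,0,0,0,0],[0,0,0,0,0],[0,0,0,-50,0],[0,0,0,-110,0],[0,-15,0,-130,0],[0,-15,0,-130,0],[0,-15,0,-130,0]])

```text
time: 16.95
tool_pos: [591.2, 6.5, 211.3]
tcp_rot: [3.14, -0.014, -0.002]
contact_force: [-0.6, 0.7, -0.6]
grip_width: 91.8
```

Run:
```python
from h import *
c=snap('side','s14'); snap('wrist','w14'); snap('top','top14'); go(606.3,6.3,83)
crop('s14',190,130,350,250,5,'c14t');crop('w14',110,60,410,240,2.6,'c14')
```

```text
shift [ 13.2  -0.  128.3] spin 0 alt 0 | now [591.4   6.5 211.1] [ 3.1401e+00 -1.3800e-02 -1.7000e-03] q6 1.45 w 91.8 F [ 0.1  0.1 -0.8] t 17.1
```

View pics/c14t.png

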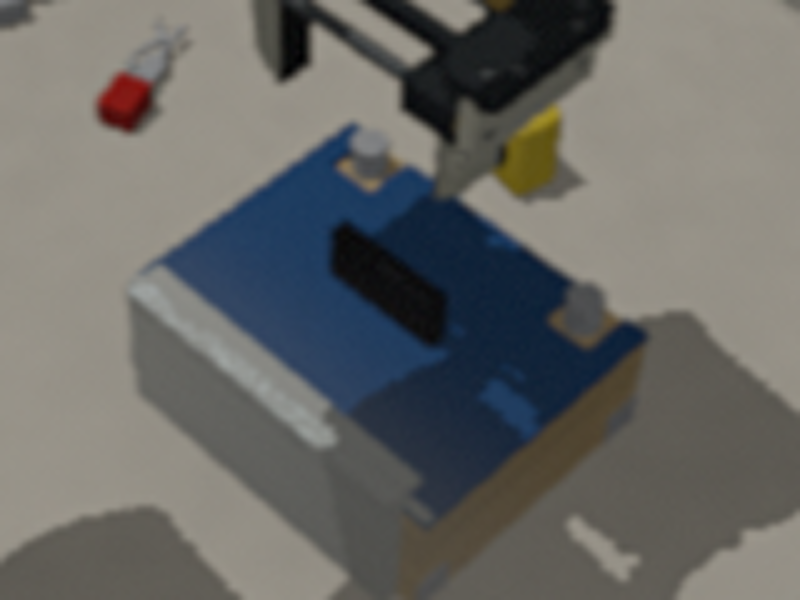

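View pics/c14.png

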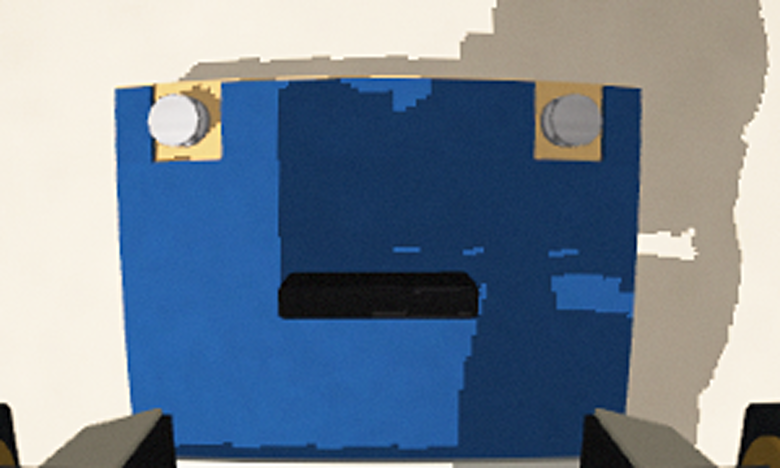

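View pics/w14.png

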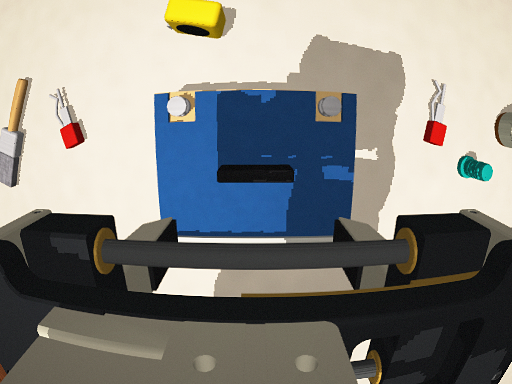

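Run:
```python
from h import *
c=load('top0')
print('R grip',plane(c,353.5,155,20).round(1),'legmid', plane(c,355,140,10).round(1))
print('L grip',plane(c,161.5,162,20).round(1),'tip', plane(c,154,138,10).round(1))
w=load('w14'); print('w14 R',wplane(w,435,133,20).round(1),'L',wplane(w,72,135,20).round(1))
p=wplane(w,435,133,20); go(p[0]-10,p[1],150,0)
```

```text
R grip [ 649.7 -239.5   20. ] legmid [ 691.6 -248.4   10. ]
L grip [646.6 253.6  20. ] tip [713.7 276.8  10. ]
w14 R [ 649.5 -234.1   20. ] L [648.1 251.   20. ]
shift [ 47.7 240.4  62.1] spin -0.1 alt 179.9 | now [591.4   6.5 211.1] [ 3.1401e+00 -1.3800e-02 -1.7000e-03] q6 1.45 w 91.8 F [ 0.1  0.1 -0.8] t 17.1
```

Request:
carry_out(motion=[[0.45,10,48,0,0],[0.45,20,100,20,0],[0.45,30,160,40,0],[0.45,42,215,62,0],[0.45,48,242,62,0],[0.45,48,242,62,0],[0.45,48,242,62,0],[0.45,48,242,62,0]])

```text
time: 18.1
tool_pos: [639.9, -234.2, 150.3]
tcp_rot: [3.14, -0.014, -0.0]
contact_force: [-0.6, 0.2, -1.1]
grip_width: 50.5
```

Run:
```python
from h import *
snap('wrist','w15'); go(640,-236,150,0)
crop('w15',190,60,330,220,5,'c15')
```

```text
shift [0.  1.7 0.5] spin -0.0 alt 180.0 | now [ 640.  -234.3  150.5] [ 3.1401e+00 -1.4000e-02 -1.0000e-04] q6 1.1 w 50.5 F [0.8 0.2 0.7] t 18.15
```

View pics/c15.png

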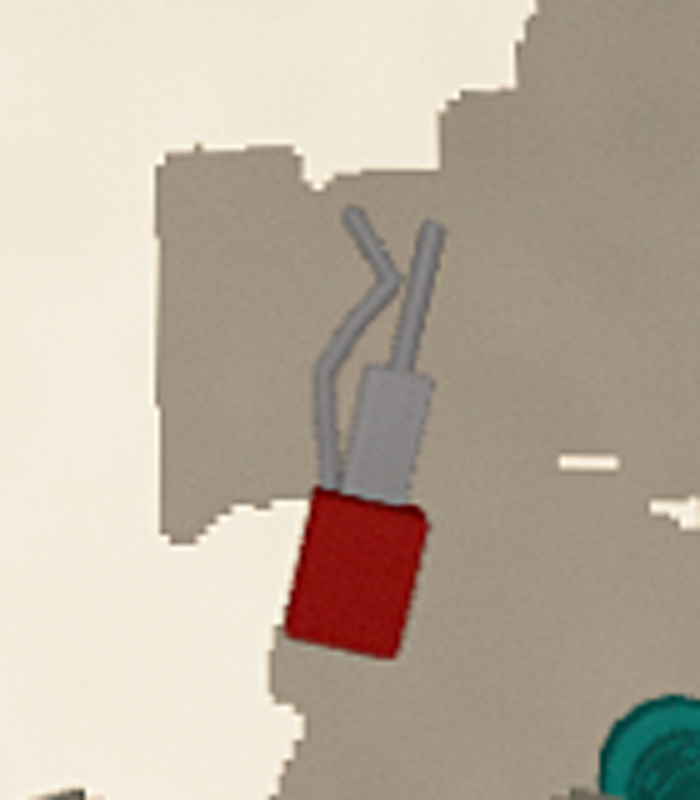

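View pics/w15.png

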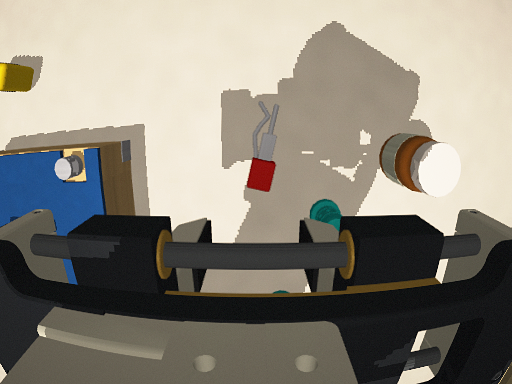

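```bash
cat >> h.py <<'E'
def clippose(c,corn,legpts,s,u0,v0):
    P=lambda p,z: wplane(c,(p[0]+.5)/s-.5+u0,(p[1]+.5)/s-.5+v0,z)
    g=np.mean([P(p,20) for p in corn],0); L=[P(p,10) for p in legpts]
    d=L[1]-L[0]; side=P(corn[0],20)-P(corn[3],20)
    print('grip',g.round(1),'leg heading',np.arctan2(d[1],d[0]).round(3),'side heading',np.arctan2(side[1],side[0]).round(3),'len',np.hypot(*side[:2]).round(1),'leg pts',[x.round(1).tolist() for x in L])
    return g
E
python3 - <<'E'
from h import *
c=load('w15')
clippose(c,[(316,490),(428,513),(398,658),(287,635)],[(401,370),(432,228)],5,190,60)
E
```

```text
grip [ 650.5 -240.5   20. ] leg heading -0.209 side heading -0.198 len 29.7 leg pts [[690.5, -249.3, 10.0], [719.2, -255.4, 10.0]]
```

Run:
```python
from h import *
go(650.3,-240.3,3,-.205)
```

```text
shift [  8.3   5.8 147.6] spin 11.7 alt -168.3 | now [ 640.  -234.3  150.5] [ 3.1401e+00 -1.4000e-02 -1.0000e-04] q6 1.1 w 50.5 F [0.8 0.2 0.7] t 18.15
```

Request:
carry_out(motion=[[0.45,8,6,40,9],[0.45,8,6,80,11.7],[0.45,8,6,110,11.7],[0.45,8,6,135,11.7],[0.45,8.3,6,147,11.7],[0.45,8.3,6,147,11.7],[0.45,8.3,6,147,11.7]])

```text
time: 19.02
tool_pos: [651.2, -240.7, 5.1]
tcp_rot: [-3.141, -0.016, -0.204]
contact_force: [0.5, -0.3, 0.2]
grip_width: 50.8
```

Run:
```python
from h import *
snap('wrist','w16'); go(650.3,-240.3,3,-.205)
crop('w16',180,100,330,250,5,'c16')
```

```text
shift [-1.  -0.3  2.2] spin 0.1 alt -179.9 | now [ 651.2 -240.8    5.2] [-3.1408 -0.0164 -0.2041] q6 1.31 w 50.1 F [ 0.4 -0.6 -0.3] t 19.07
```

View pics/c16.png

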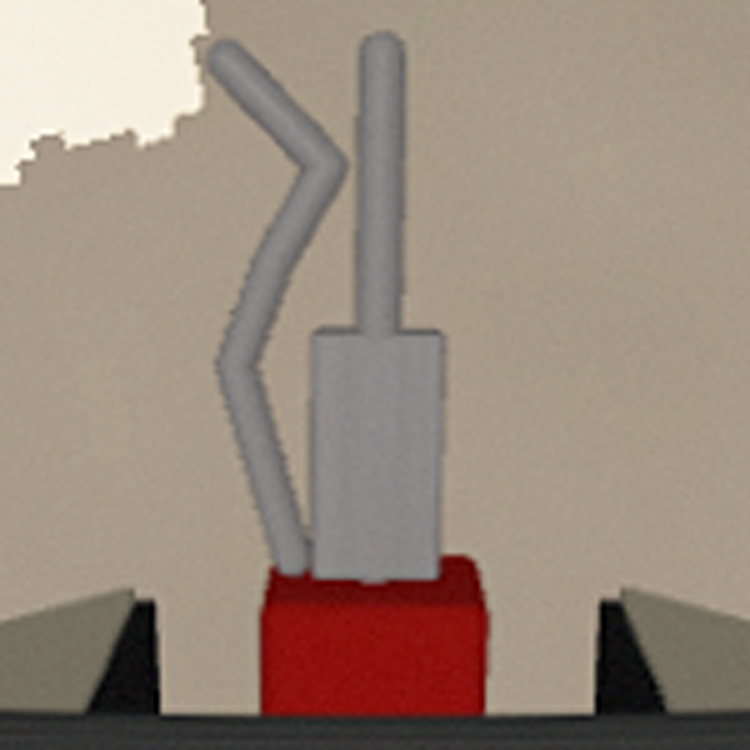

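Request:
carry_out(motion=[[0.9,-0.5,0,1.5,0],[0.9,-0.5,0,1.5,0],[0.9,-0.5,0,1.5,0],[0.9,-0.5,0,1.5,0],[0.9,-0.5,0,1.5,0],[0.9,-0.5,0,1.5,0]])

```text
time: 19.82
tool_pos: [650.8, -240.7, 3.9]
tcp_rot: [-3.141, -0.017, -0.204]
contact_force: [-0.8, 0.5, 2.8]
grip_width: 23.5
```

Run:
```python
from h import *
snap('wrist','w17'); go(650,-240,150,0)
crop('w17',180,100,330,250,5,'c17')
```

```text
shift [   1.6   -0.7 -146.1] spin -11.7 alt 168.3 | now [ 650.7 -240.7    3.9] [-3.1409 -0.0166 -0.2041] q6 1.3 w 24.0 F [-0.  -0.1  2.2] t 19.88
```

View pics/c17.png

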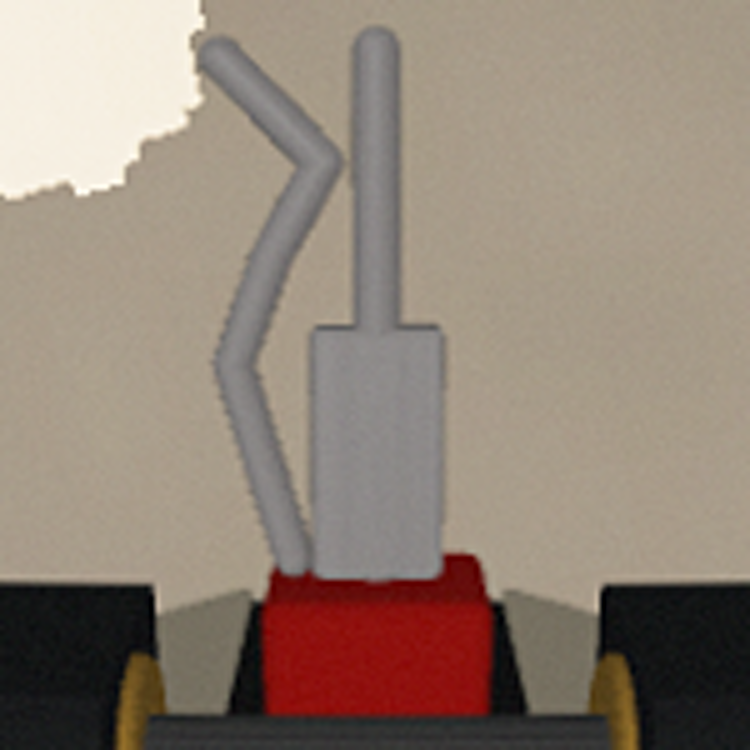

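Run:
```python
from h import *
C=(594.3,6.4,-.0025)
p=cpt(76,-172,76,C); print(p); go(*p,np.pi/2-.0025)
```

```text
[ 669.86976295 -165.7894623    76.        ]
shift [  4.8 -77.3 -72. ] spin -101.6 alt 78.4 | now [ 650.7 -240.7    3.9] [-3.1409 -0.0166 -0.2041] q6 1.3 w 24.0 F [-0.  -0.1  2.2] t 19.88
```

Request:
carry_out(motion=[[0.9,0,0,-30,0],[0.9,0,0,-72,0],[0.9,0,0,-72,-10],[0.9,0,-10,-72,-20],[0.9,1,-20,-72,-30],[0.9,2,-35,-72,-40],[0.9,3,-50,-72,-50],[0.9,4,-65,-72,-60],[0.9,5,-77,-72,-70],[0.9,5,-77,-72,-80]])

```text
time: 21.12
tool_pos: [670.2, -164.9, 75.5]
tcp_rot: [3.126, -0.004, 1.199]
contact_force: [-0.7, -0.4, -1.4]
grip_width: 24.0
```

Run:
```python
from h import *
go(669.9,-165.8,76,np.pi/2-.0025)
```

```text
shift [-1.   0.1 -0.5] spin -21.1 alt 158.9 | now [ 670.2 -164.9   75.5] [ 3.1261 -0.0037  1.1993] q6 0.02 w 24.0 F [-0.7 -0.4 -1.4] t 21.12
```

Request:
carry_out(motion=[[0.9,-1,0,-0.5,-10],[0.9,-1,0,-0.5,-21.1],[0.9,-1,0,-0.5,-21.1],[0.9,-1,0,-0.5,-21.1],[0.9,-1,0,-0.5,-21.1]])

```text
time: 21.75
tool_pos: [669.7, -165.8, 75.9]
tcp_rot: [3.126, 0.002, 1.565]
contact_force: [-0.8, 0.1, -1.0]
grip_width: 23.9
```

Run:
```python
from h import *
c=snap('wrist','w18'); go(669.9,-165.8,76,np.pi/2-.0025); snap('side','s18')
crop('w18',150,50,360,220,3.7,'c18'); crop('s18',250,160,350,260,7,'c18s')
C=(594.3,6.4,-.0025)
for P in [(76,-74,90),(76,-84,82)]: print(wproj(c,cpt(*P,C)).round(1))
```

```text
shift [ 0.   0.1 -0.1] spin -0.1 alt 179.9 | now [ 669.8 -165.8   75.9] [3.1258e+00 2.1000e-03 1.5659e+00] q6 -0.35 w 23.8 F [-0.4  1.2 -0.6] t 21.8
[256.5  52.5]
[256.2  74.8]
```

View pics/c18.png

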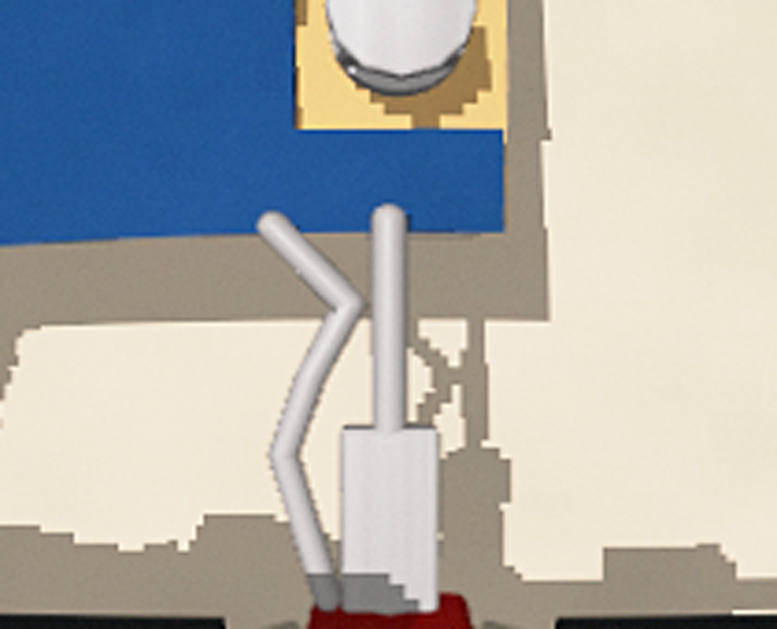

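View pics/c18s.png

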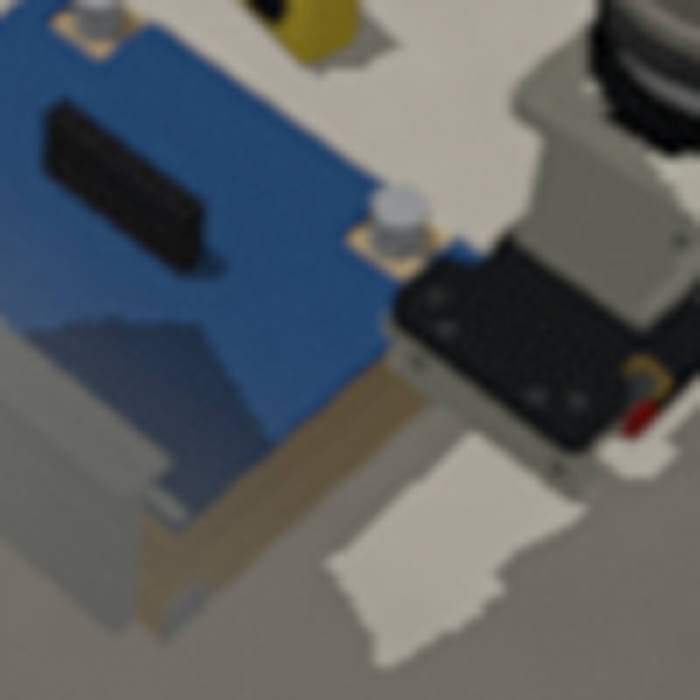

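Request:
carry_out(motion=[[0.9,0,1.6,-0.9,0],[0.9,4,1.6,-0.9,0],[0.9,8,1.6,-0.9,0],[0.9,8,1.6,-0.9,0],[0.9,8,1.6,-0.9,0]])

```text
time: 22.48
tool_pos: [671.4, -157.8, 76.9]
tcp_rot: [3.126, 0.002, 1.566]
contact_force: [-0.2, 1.0, -0.3]
grip_width: 23.5
```

Run:
```python
from h import *
c=snap('wrist','w19'); go(669.9,-115.8,76,np.pi/2-.0025); 
crop('w19',190,30,330,170,5,'c19')
```

```text
shift [42.1 -1.7  0.7] spin -0.1 alt 179.9 | now [ 671.4 -157.9   76.8] [3.1259e+00 2.1000e-03 1.5662e+00] q6 -0.34 w 23.7 F [ 0.8  0.3 -0.8] t 22.52
```

View pics/c19.png

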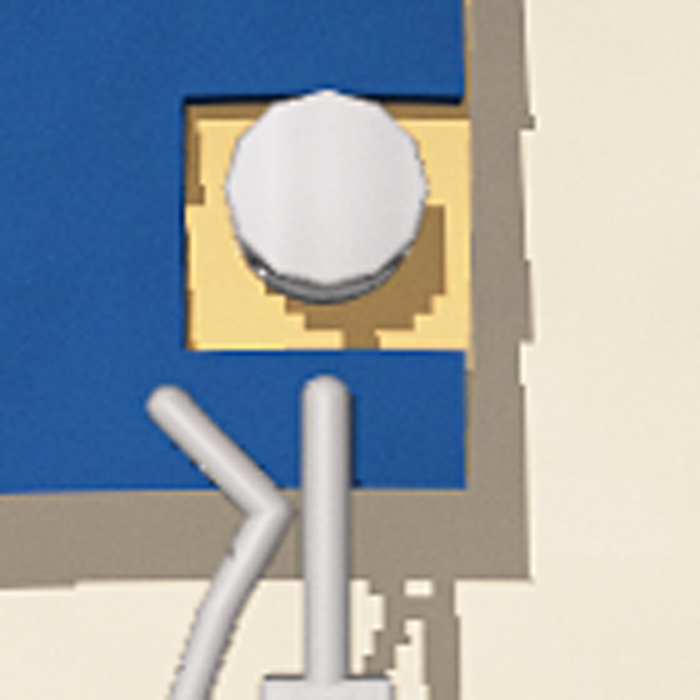

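Request:
carry_out(motion=[[0.9,4,0,0,0],[0.9,8,0,0,0],[0.9,12,0,0,0],[0.9,15,0,0,0],[0.9,15,0,0,0]])

```text
time: 23.15
tool_pos: [671.5, -142.5, 76.9]
tcp_rot: [3.126, 0.002, 1.567]
contact_force: [1.6, -0.5, -0.3]
grip_width: 23.8
```

Request:
carry_out(motion=[[0.9,5,0,0,0],[0.9,10,0,0,0],[0.9,14,0,0,0],[0.9,18,0,0,0],[0.9,18,0,0,0]])

```text
time: 23.78
tool_pos: [671.2, -123.1, 76.5]
tcp_rot: [3.127, 0.0, 1.567]
contact_force: [-1.4, 3.3, -0.5]
grip_width: 23.2
```

Run:
```python
from h import *
c=snap('wrist','w20'); go(671.4,-115.8,76,np.pi/2-.0025); 
crop('w20',190,80,330,220,5,'c20')
```

```text
shift [7.5 0.1 0.5] spin -0.1 alt 179.9 | now [ 671.3 -123.3   76.6] [3.1268e+00 6.0000e-04 1.5673e+00] q6 -0.29 w 23.7 F [-1.5  2.1 -0.8] t 23.82
```

View pics/c20.png

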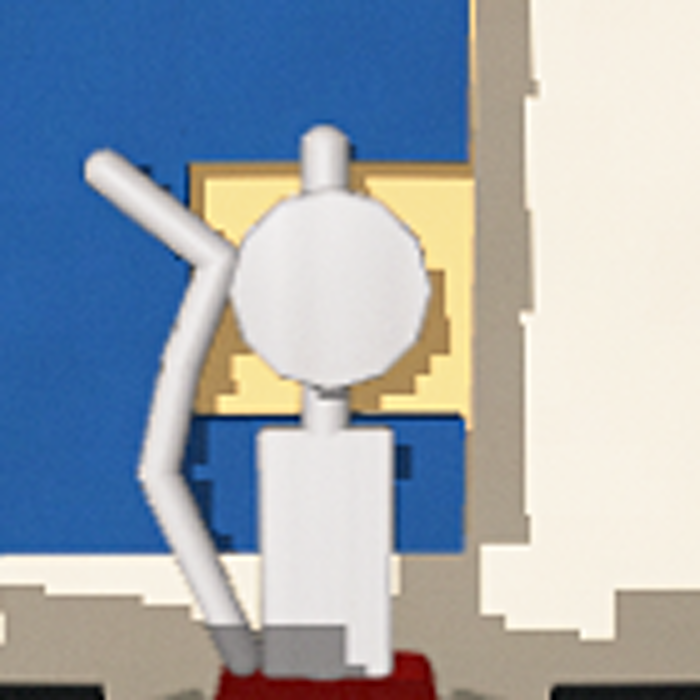

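Request:
carry_out(motion=[[0.9,3,0,0,0],[0.9,6,0,0,0],[0.9,8.5,0,0,0],[0.9,8.5,0,0,0]])

```text
time: 24.32
tool_pos: [671.5, -115.0, 76.7]
tcp_rot: [3.126, 0.001, 1.567]
contact_force: [-1.3, -0.8, -1.3]
grip_width: 23.6
```

Run:
```python
from h import *
c=snap('wrist','w21'); go(671.4,-115.8,76,np.pi/2-.0025); 
crop('w21',190,80,330,220,5,'c21')
```

```text
shift [-0.8 -0.   0.7] spin -0.1 alt 179.9 | now [ 671.4 -115.    76.7] [3.1264e+00 9.0000e-04 1.5672e+00] q6 -0.28 w 23.8 F [-0.8 -1.1 -0.8] t 24.38
```

View pics/c21.png

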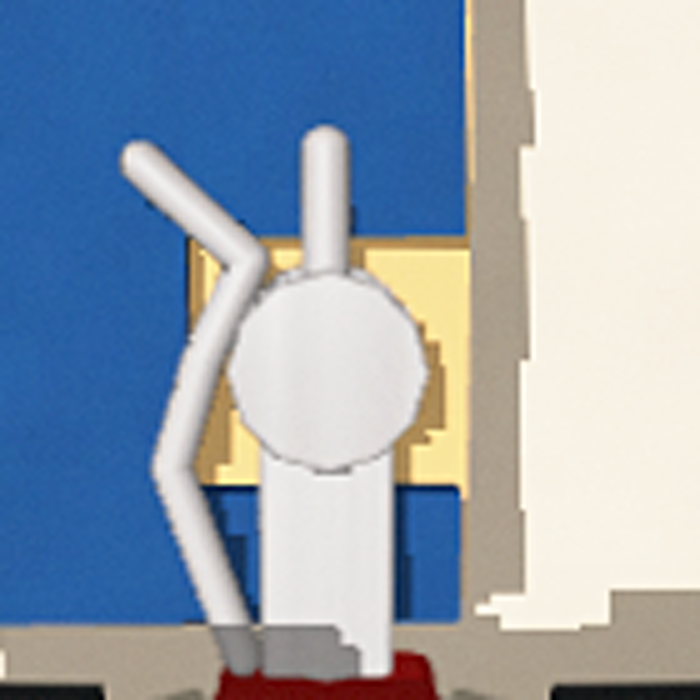

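Request:
carry_out(motion=[[0.9,1,0,0,0],[0.9,2.5,0,0,0],[0.9,2.5,0,0,0]])

```text
time: 24.75
tool_pos: [671.5, -114.6, 76.9]
tcp_rot: [3.126, 0.004, 1.567]
contact_force: [-1.3, -9.1, -0.7]
grip_width: 23.7
```

Run:
```python
from h import *
c=snap('wrist','w22'); go(671.4,-115.8,76,np.pi/2-.0025); 
crop('w22',190,80,330,220,5,'c22')
```

```text
shift [-1.2 -0.1  0.9] spin -0.1 alt 179.9 | now [ 671.5 -114.6   76.9] [3.1259 0.0038 1.5665] q6 -0.28 w 23.7 F [-1.3 -8.2  0.4] t 24.8
```

View pics/c22.png

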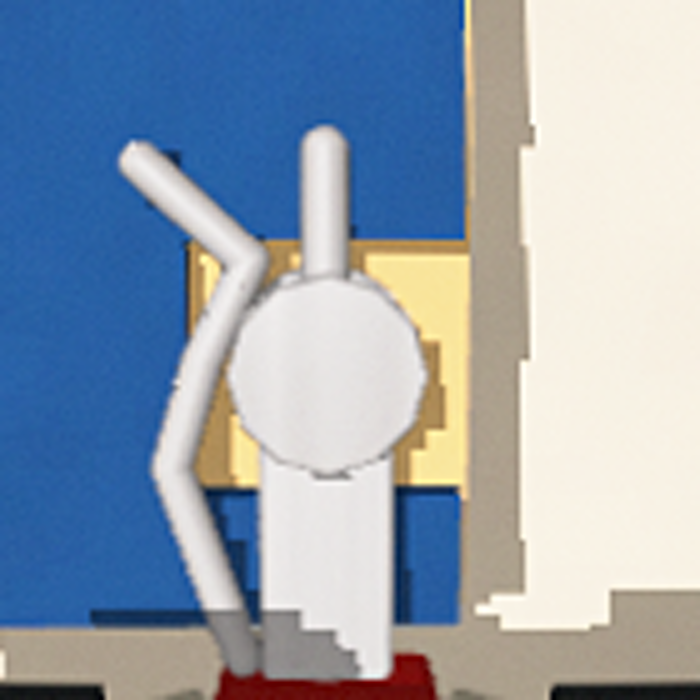

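Request:
carry_out(motion=[[0.9,-1,0,0,0],[0.45,-1,0,0,0],[0.45,-1,0,0,0],[0.45,-1,0,0,0],[0.45,-1,0,-40,0],[0.45,-1,0,-100,0],[0.45,-25,0,-130,0],[0.45,-25,0,-130,0],[0.45,-25,0,-130,0]])

```text
time: 25.92
tool_pos: [668.8, -138.5, 205.5]
tcp_rot: [3.128, 0.003, 1.566]
contact_force: [-0.0, 0.6, -0.8]
grip_width: 50.3
```

Run:
```python
from h import *
c=snap('wrist','w23'); c=snap('top','top23'); snap('side','s23')
crop('w23',190,80,330,220,5,'c23'); crop('top23',90,100,250,230,5,'c23t')
print('L grip',plane(c,161.5,162,20).round(1)); go(630,255,200,3.4)
```

```text
L grip [646.6 253.6  20. ]
shift [393.1 -40.2   3.5] spin -105.0 alt 75.0 | now [ 668.8 -138.2  205. ] [3.1289e+00 2.6000e-03 1.5672e+00] q6 -0.31 w 50.7 F [ 0.4 -0.6 -0.2] t 26.07
```

View pics/c23.png

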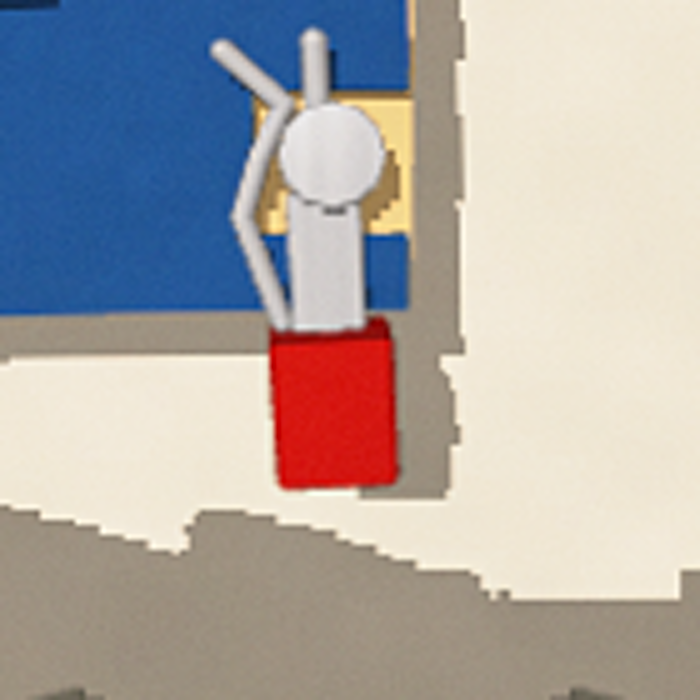

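View pics/c23t.png

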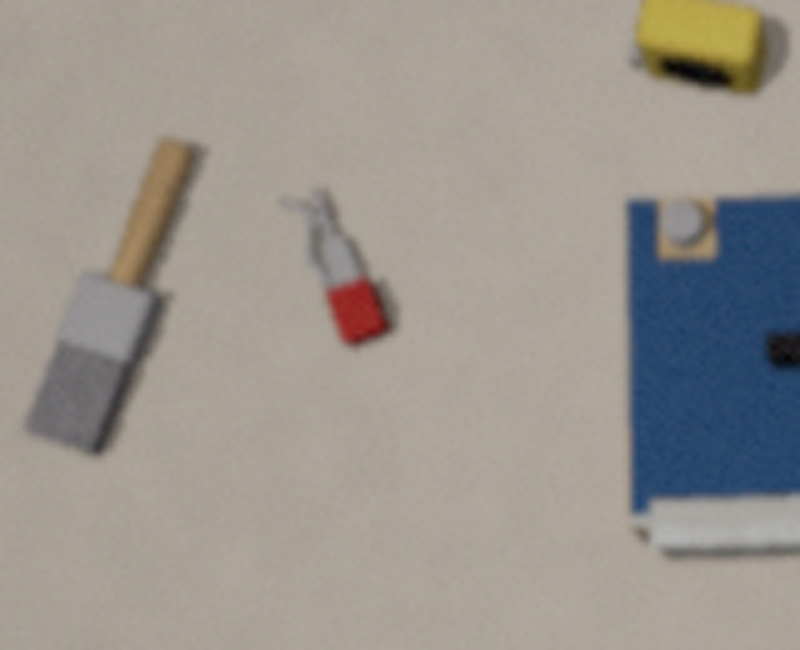

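View pics/s23.png

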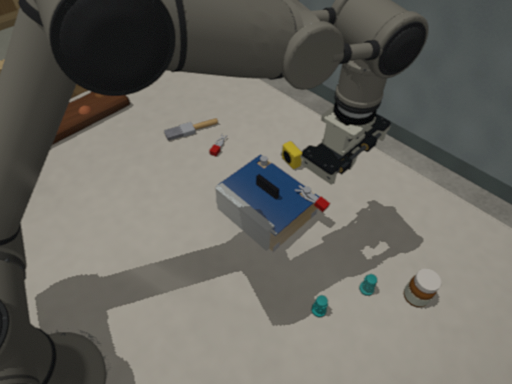

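Request:
carry_out(motion=[[0.45,40,-5,3,-10],[0.45,90,-10,3,-20],[0.45,140,-15,3,-30],[0.45,190,-20,3,-40],[0.45,240,-25,3,-50],[0.45,290,-30,3,-60],[0.45,340,-36,3,-70],[0.45,380,-40,3,-80],[0.45,393,-40,3,-90],[0.45,393,-40,3,-90]])

```text
time: 27.32
tool_pos: [629.3, 256.4, 199.2]
tcp_rot: [-3.139, 0.011, 3.139]
contact_force: [1.3, -0.6, -1.1]
grip_width: 50.5
```

Run:
```python
from h import *
go(657,258,150,np.pi+.33)
```

```text
shift [-27.1   1.8  49.5] spin -19.1 alt 160.9 | now [629.3 256.4 199.2] [-3.1385  0.0107  3.139 ] q6 -1.29 w 50.5 F [ 1.3 -0.6 -1.1] t 27.32
```

Request:
carry_out(motion=[[0.45,-30,-4,20,-10],[0.45,-60,-8,40,-19],[0.45,-66,-8,49,-19],[0.45,-66,-8,49,-19],[0.45,-66,-8,49,-19]])

```text
time: 27.95
tool_pos: [695.4, 248.2, 152.1]
tcp_rot: [-3.135, 0.01, -2.815]
contact_force: [-0.2, 0.0, 0.5]
grip_width: 50.5
```

Run:
```python
from h import *
c=snap('wrist','w24'); go(657,258,150,np.pi+.33); print(wproj(c,[647,253.6,20]),wproj(c,[714,277,10]))
```

```text
shift [33.4 21.5  2. ] spin -0.1 alt 179.9 | now [695.5 248.4 152.5] [-3.1352  0.0107 -2.814 ] q6 -1.66 w 50.8 F [0.6 0.8 0.5] t 28.0
[276.89125245 139.08399285] [275.81746163 205.61465847]
```

View pics/w24.png

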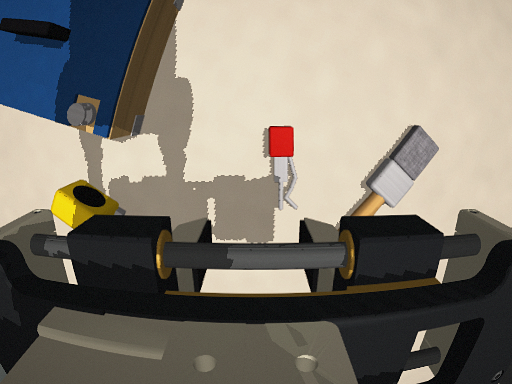

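Run:
```python
from h import *
crop('w24',240,110,320,220,7,'c24')
```

```text
(no output)
```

View pics/c24.png

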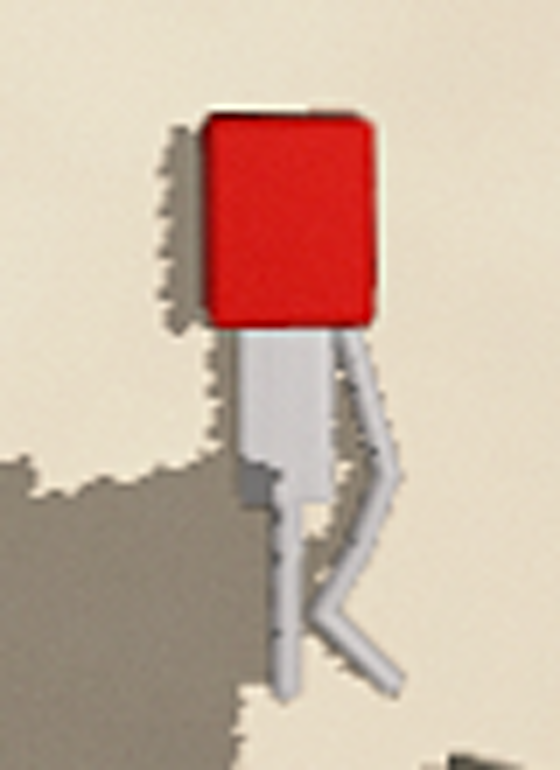

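Run:
```python
from h import *
g=clippose(load('w24'),[(208,326),(374,326),(375,117),(206,117)],[(285,510),(286,690)],7,240,110)
go(g[0],g[1],4,np.pi+.33)
```

```text
grip [647.6 258.3  20. ] leg heading 0.355 side heading 0.343 len 29.4 leg pts [[688.8, 272.9, 10.0], [715.1, 282.6, 10.0]]
shift [ 43.8  25.7 147.8] spin -0.1 alt 179.9 | now [695.5 248.4 152.5] [-3.1352  0.0107 -2.814 ] q6 -1.66 w 50.8 F [0.6 0.8 0.5] t 28.0
```

Request:
carry_out(motion=[[0.45,22,12,40,-0.9],[0.45,43.8,25,80,-0.9],[0.45,43.8,25,110,-0.9],[0.45,43.8,25,125,-0.9],[0.45,43.8,25,125,-0.9],[0.45,43.8,25,125,-0.9]])

```text
time: 28.75
tool_pos: [648.7, 257.9, 28.6]
tcp_rot: [-3.135, 0.014, -2.799]
contact_force: [0.0, 1.5, 0.1]
grip_width: 50.4
```

Run:
```python
from h import *
c=snap('wrist','w25'); go(647.6,257.5,4,np.pi+.345)
crop('w25',160,130,350,270,4,'c25')
```

```text
shift [ 1.5  0.2 24.6] spin -0.1 alt 179.9 | now [648.7 257.9  28.6] [-3.1348  0.0137 -2.7986] q6 -1.64 w 50.4 F [ 0.1 -0.8  0. ] t 28.8
```

View pics/c25.png

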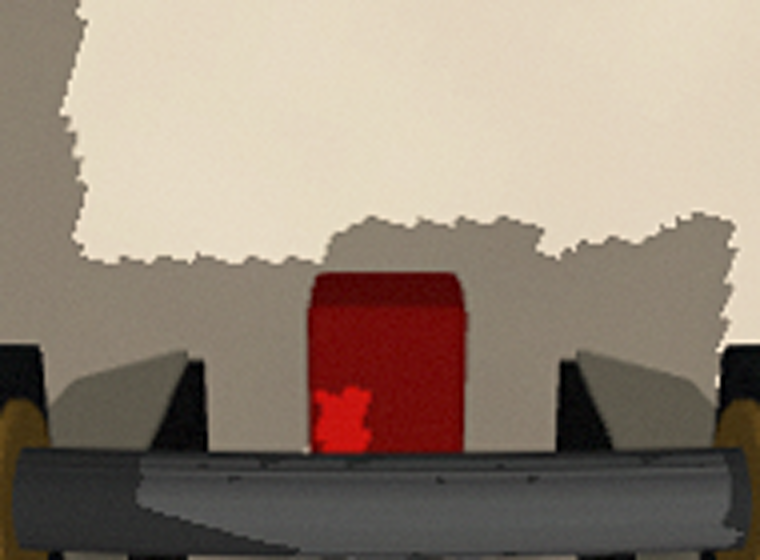

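Request:
carry_out(motion=[[0.45,1.2,0,15,0],[0.45,1.2,0,24.7,0],[0.45,1.2,0,24.7,0],[0.9,1.2,0,24.7,0],[0.9,1.2,0,24.7,0],[0.9,1.2,0,24.7,0],[0.9,1.2,0,24.7,0],[0.9,1.2,0,24.7,0]])

```text
time: 29.8
tool_pos: [648.1, 257.5, 4.2]
tcp_rot: [-3.135, 0.014, -2.799]
contact_force: [0.4, 0.1, 1.2]
grip_width: 23.8
```

Run:
```python
from h import *
C=(595.6,7.5,-.0025)
p=cpt(76,172,76,C); print(p); go(*p,np.pi/2-.0025)
```

```text
[672.02976205 179.3094627   76.        ]
shift [  2.8 -82.1 -71.3] spin 109.8 alt -70.2 | now [648.1 257.5   4.2] [-3.1348  0.0142 -2.7986] q6 -1.64 w 23.8 F [0.4 0.1 1.2] t 29.8
```

Request:
carry_out(motion=[[0.9,0,0,-30,0],[0.9,0,0,-71.3,0],[0.9,0,0,-71.3,10],[0.9,0,-10,-71.3,20],[0.9,0,-20,-71.3,30],[0.9,1,-35,-71.3,40],[0.9,2,-50,-71.3,50],[0.9,2.8,-65,-71.3,60],[0.9,2.8,-82,-71.3,70],[0.9,2.8,-82,-71.3,80]])

```text
time: 31.05
tool_pos: [672.2, 177.9, 75.7]
tcp_rot: [3.129, 0.009, 2.081]
contact_force: [-0.1, -1.2, -1.9]
grip_width: 23.5
```

Run:
```python
from h import *
go(672,179.3,76,np.pi/2-.0025)
```

```text
shift [ 1.3  0.5 -0.3] spin 29.4 alt -150.6 | now [672.2 177.9  75.7] [3.1293 0.0092 2.0808] q6 -0.36 w 23.5 F [-0.1 -1.2 -1.9] t 31.05
```

Request:
carry_out(motion=[[0.9,1.3,0.5,-0.3,10],[0.9,1.3,0.5,-0.3,20],[0.9,1.3,0.5,-0.3,29.4],[0.9,1.3,0.5,-0.3,29.4],[0.9,1.3,0.5,-0.3,29.4],[0.9,1.3,0.5,-0.3,29.4]])

```text
time: 31.8
tool_pos: [672.0, 179.3, 76.0]
tcp_rot: [3.126, 0.002, 1.569]
contact_force: [-0.3, -0.3, -0.7]
grip_width: 23.5
```

Run:
```python
from h import *
c=snap('wrist','w26'); s=snap('side','s26'); snap('top','top26'); go(672,179.3,76,np.pi/2-.0025)
o=bot.get_obs(); Rp=Rot.from_euler('xyz',[-3.1348,.0142,-2.7986]).as_matrix(); Rn=Rot.from_euler('xyz',o['tcp_rot']).as_matrix()
th=.345; cx=Rn@Rp.T@np.array([np.cos(th),np.sin(th),0]); print('clip x',cx, 'grip->axis up', (Rn@Rp.T@[0,0,1]))
crop('s26',210,110,310,210,7,'c26s'); crop('top26',170,110,270,210,7,'c26t')
```

```text
shift [-0. -0.  0.] spin 0.0 alt -180.0 | now [672.  179.3  76. ] [3.1263e+00 2.0000e-03 1.5685e+00] q6 0.16 w 23.6 F [-0.7  1.  -0.7] t 31.95
clip x [ 1.55373821e-05 -9.99926456e-01 -1.21277787e-02] grip->axis up [-0.02207545 -0.01212517  0.99968278]
```

View pics/w26.png

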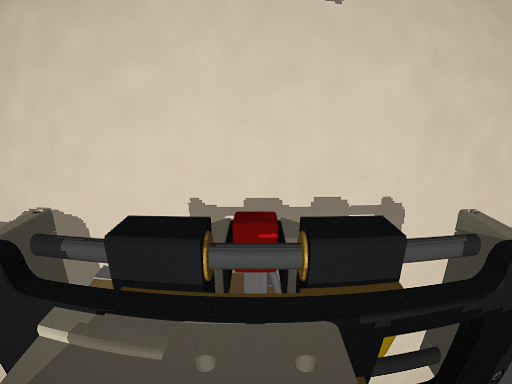

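View pics/c26s.png

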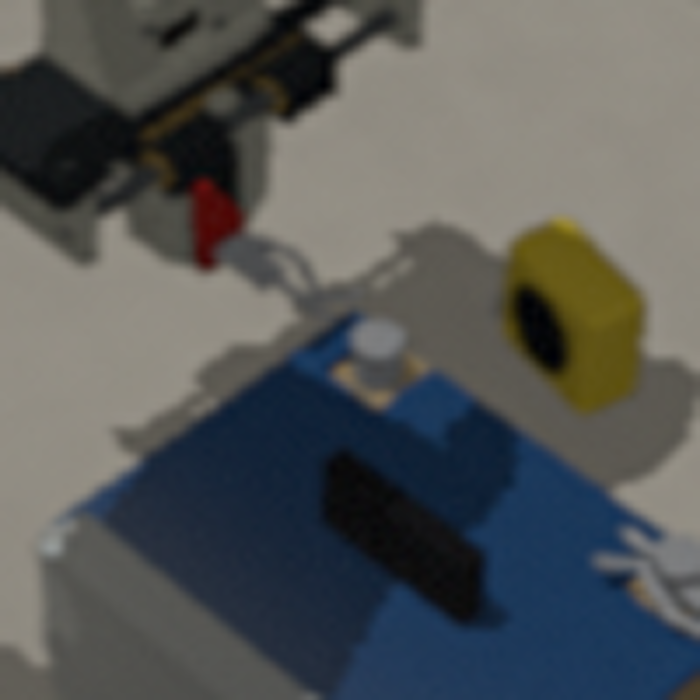

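View pics/c26t.png

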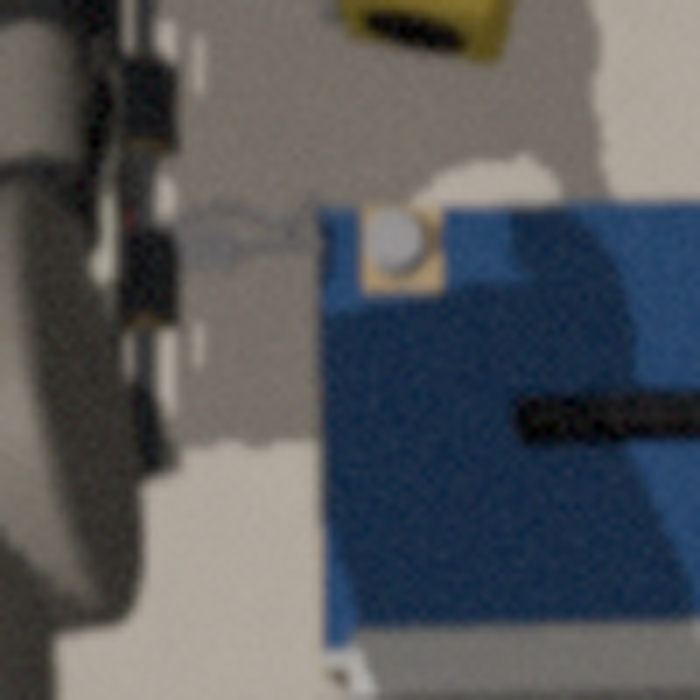

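Run:
```python
from h import *
c=load('w14'); f=lambda x,y:((x+.5)/2.6-.5+110,(y+.5)/2.6-.5+60)
im=cv2.imread('pics/w14.png')
a=wplane(c,*f(174,121),90);b=wplane(c,*f(578,120),90); print(a.round(1),b.round(1),np.arctan2(a[0]-b[0],a[1]-b[1]))
crop('w14',150,80,200,120,12,'q1'); crop('w14',310,80,360,120,12,'q2')
```

```text
[670.5  80.6  90. ] [670.5 -67.1  90. ] -0.00021280029752956183
```

View pics/q1.png

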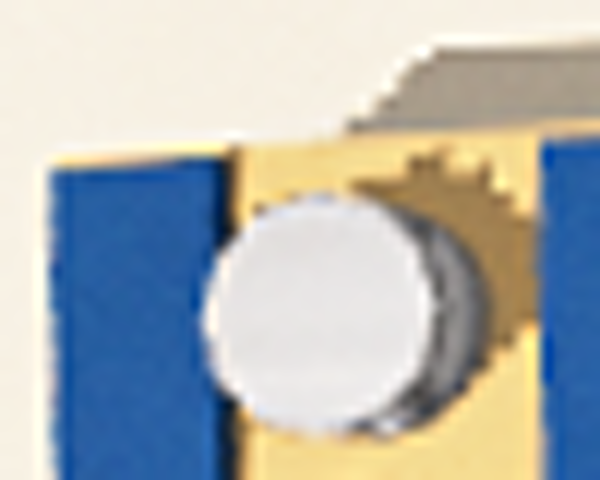

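View pics/q2.png

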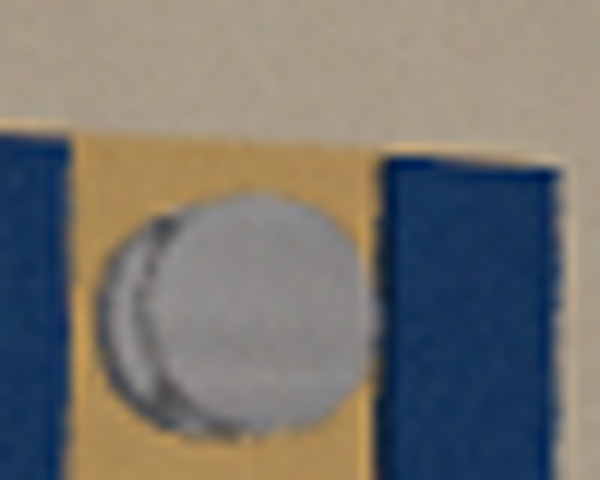

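Request:
carry_out(motion=[[0.9,0,-0.2,-0.8,0],[0.9,-4,-0.2,-0.8,0],[0.9,-8,-0.2,-0.8,0],[0.9,-11,-0.2,-0.8,0],[0.9,-11,-0.2,-0.8,0]])

```text
time: 32.58
tool_pos: [671.8, 167.9, 76.9]
tcp_rot: [3.126, 0.002, 1.568]
contact_force: [-0.9, 0.8, -0.4]
grip_width: 23.3
```

Run:
```python
from h import *
s=snap('side','s27'); t=snap('top','top27'); go(671.8,131.4,76.8,np.pi/2-.0025)
crop('s27',225,130,285,190,11,'c27s'); crop('top27',190,120,250,170,11,'c27t')
for P in [(671.8,82.4,90),(671.8,95,81.5)]: print(proj(s,P).round(1),proj(t,P).round(1))
```

```text
shift [-36.9   0.1   0.2] spin 0.0 alt -180.0 | now [671.8 168.3  76.9] [3.1263e+00 1.9000e-03 1.5684e+00] q6 0.14 w 23.5 F [-0.  -0.5 -0.1] t 32.67
[263.5 157.8] [224.7 143.3]
[260.  157.6] [219.8 144.4]
```

View pics/c27s.png

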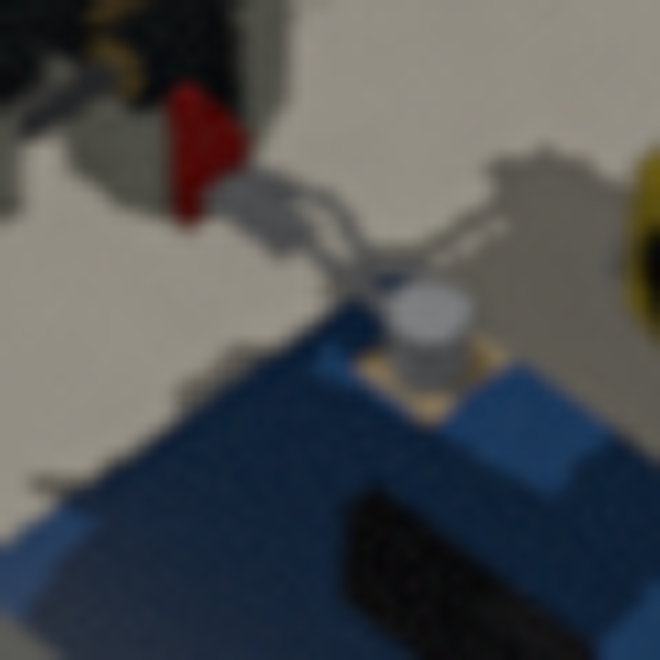

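View pics/c27t.png

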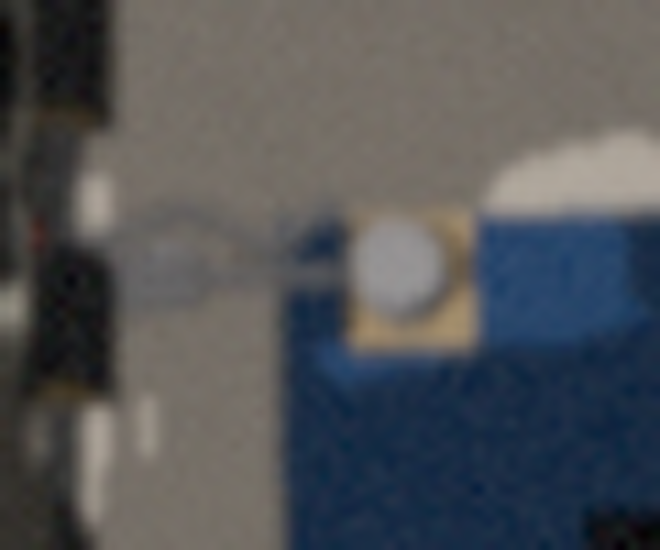

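Request:
carry_out(motion=[[0.9,-3,0,0,0],[0.9,-6,0,0,0],[0.9,-8,0,0,0],[0.9,-8,0,0,0]])

```text
time: 33.17
tool_pos: [671.8, 160.0, 76.9]
tcp_rot: [3.126, 0.002, 1.568]
contact_force: [-0.6, 0.4, -0.2]
grip_width: 24.0
```

Request:
carry_out(motion=[[0.9,-4,0,0,0],[0.9,-8,0,0,0],[0.9,-11,0,0,0],[0.9,-11,0,0,0]])

```text
time: 33.67
tool_pos: [672.0, 149.4, 77.1]
tcp_rot: [3.126, 0.001, 1.568]
contact_force: [1.4, 3.1, -1.3]
grip_width: 23.7
```

Run:
```python
from h import *
s=snap('side','s28'); t=snap('top','top28'); go(671.8,131.4,76.8,np.pi/2-.0025)
crop('s28',225,130,285,190,11,'c28s'); crop('top28',190,120,250,170,11,'c28t')
```

```text
shift [-17.9  -0.1   0.3] spin -0.0 alt 180.0 | now [672.  149.3  77. ] [3.1258e+00 1.6000e-03 1.5682e+00] q6 0.11 w 23.7 F [ 1.3  3.2 -0.8] t 33.77
```

View pics/c28s.png

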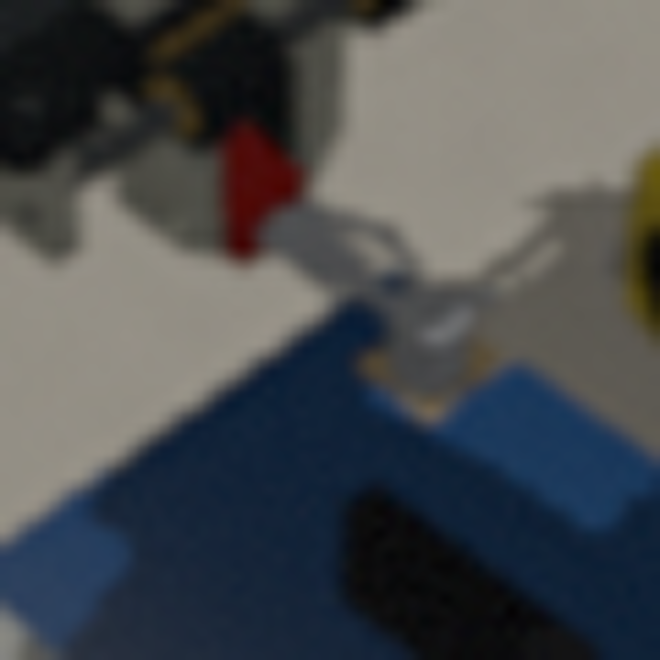

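View pics/c28t.png

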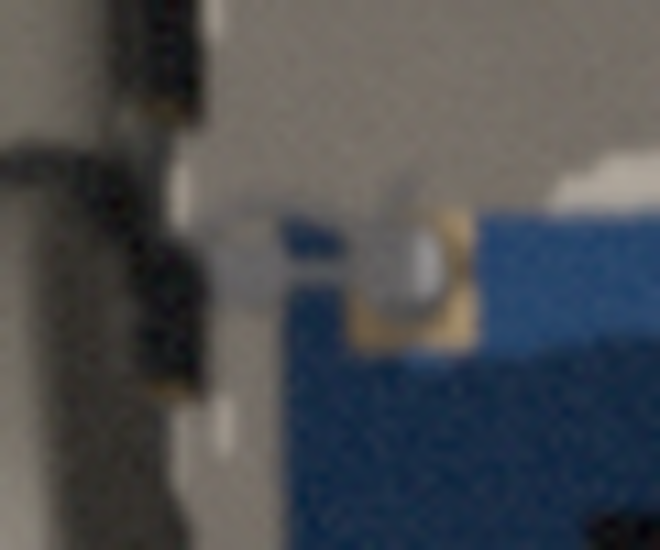

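Leg is in the hole and the spring leg is starting over the stud side. Continuing.

Request:
carry_out(motion=[[0.9,-4,0,0,0],[0.9,-8,0,0,0],[0.9,-12,0,0,0],[0.9,-15,0,0,0],[0.9,-15,0,0,0]])

```text
time: 34.4
tool_pos: [671.9, 133.4, 77.0]
tcp_rot: [3.126, 0.002, 1.568]
contact_force: [0.7, -1.4, -0.6]
grip_width: 23.8
```

Request:
carry_out(motion=[[0.9,-2,0,0,0],[0.9,-3,0,0,0],[0.9,-4,0,0,0],[0.9,-4,0,0,0]])

```text
time: 34.9
tool_pos: [671.7, 130.8, 77.1]
tcp_rot: [3.126, 0.001, 1.568]
contact_force: [2.2, 4.8, -0.4]
grip_width: 23.5
```

Run:
```python
from h import *
s=snap('side','s29'); t=snap('top','top29'); go(671.8,131.4,76.8,np.pi/2-.0025)
crop('s29',225,130,285,190,11,'c29s'); crop('top29',190,120,250,170,11,'c29t')
```

```text
shift [0.6 0.  0.2] spin -0.0 alt 180.0 | now [671.7 130.8  77. ] [3.1260e+00 8.0000e-04 1.5682e+00] q6 0.08 w 23.7 F [ 1.   5.  -1.2] t 35.0
```

View pics/c29t.png

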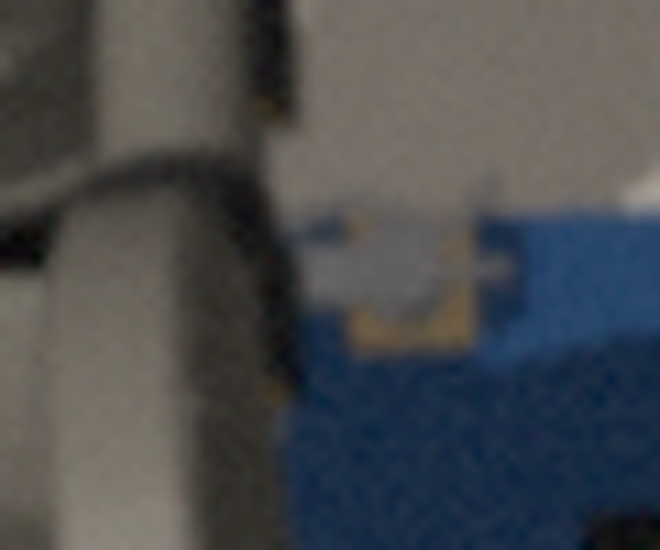

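Request:
carry_out(motion=[[0.9,-1,0,0,0],[0.9,-2.5,0,0,0],[0.9,-2.5,0,0,0],[0.9,-2.5,0,0,0]])

```text
time: 35.5
tool_pos: [671.7, 130.6, 77.2]
tcp_rot: [3.125, -0.002, 1.569]
contact_force: [1.3, 9.1, 0.3]
grip_width: 23.6
```

Stopped on the shoulder (9 N, no further motion). Release, lift and look.

Request:
carry_out(motion=[[0.9,1,0,0,0],[0.45,1,0,0,0],[0.45,1,0,0,0],[0.45,1,0,0,0],[0.45,1,0,-40,0],[0.45,1,0,-100,0],[0.45,1,0,-140,0],[0.45,1,0,-140,0],[0.45,1,0,-140,0]])

```text
time: 36.62
tool_pos: [669.0, 131.1, 216.3]
tcp_rot: [3.127, -0.002, 1.569]
contact_force: [-0.3, 0.3, -0.5]
grip_width: 50.4
```

Run:
```python
from h import *
go(560,-60,217,np.pi/2)
```

```text
shift [-191.3 -108.5   -2.7] spin -0.1 alt 179.9 | now [669.  131.1 216.3] [ 3.1270e+00 -2.2000e-03  1.5687e+00] q6 0.08 w 50.4 F [-0.3  0.3 -0.5] t 36.62
```

Request:
carry_out(motion=[[0.45,-40,0,-10,0],[0.45,-90,0,-10,0],[0.45,-120,0,-10,0],[0.45,-120,0,-10,0],[0.45,-120,0,-10,0]])

```text
time: 37.25
tool_pos: [668.1, 11.7, 224.7]
tcp_rot: [3.129, -0.003, 1.569]
contact_force: [0.4, -0.0, -0.9]
grip_width: 50.7
```

Run:
```python
from h import *
snap('wrist','w30'); crop('w30',180,20,340,180,4.5,'c30')
```

```text
(no output)
```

View pics/c30.png

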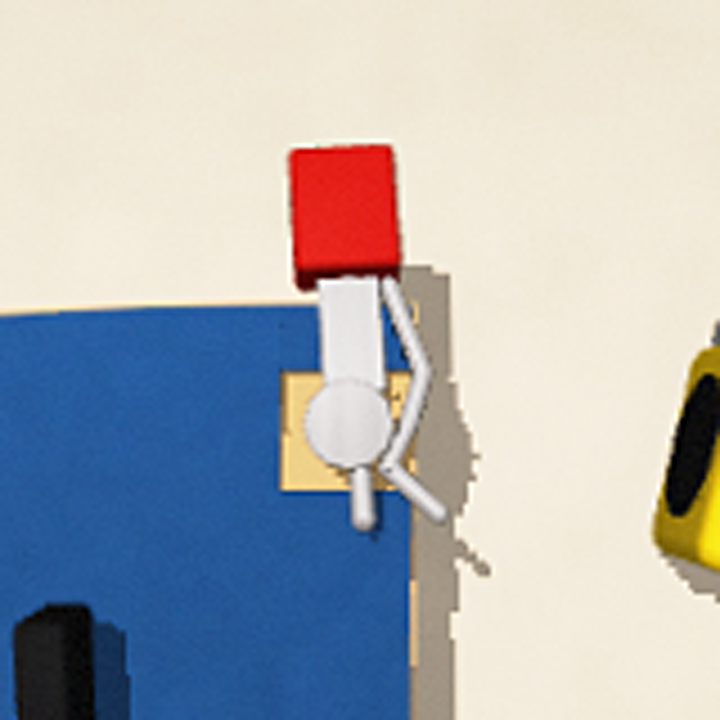

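Request:
carry_out(motion=[[0,-50,-20,-20,0],[0,-100,-50,-20,0],[0,-150,-80,-20,0],[0,-200,-110,-20,0],[0,-250,-140,-20,0],[0,-300,-170,-20,0],[0,-350,-190,-20,0],[0,-360,-190,-20,0],[0,-360,-190,-20,0],[0,-360,-190,-20,0]])

```text
time: 38.55
tool_pos: [478.5, -345.9, 241.4]
tcp_rot: [3.129, -0.003, 1.572]
contact_force: [0.5, 0.9, 0.6]
grip_width: 91.8
```

Run:
```python
from h import *
t=snap('top','top31'); s=snap('side','s31'); snap('wrist','w31'); crop('top31',190,120,330,220,5.5,'c31t'); crop('s31',200,120,350,260,5,'c31s')
C=(595.3,7.8,-.002)
for P in [(85,0),(80,-40),(80,40),(-30,60),(-30,-60),(-50,50),(-50,-50),(40,0)]:
    u,v=proj(t,cpt(*P,75,C)); print(P,px(t,u,v)[2].round(1),end=' ')
print(bot.get_obs()['tool_pos'],bot.get_obs()['time'])
```

```text
(85, 0) 74.9 (80, -40) 72.9 (80, 40) 73.9 (-30, 60) 74.6 (-30, -60) 73.3 (-50, 50) 74.7 (-50, -50) 75.0 (40, 0) 74.7 [ 478.26049396 -346.32809105  241.67901906] 38.7
```

View pics/c31t.png

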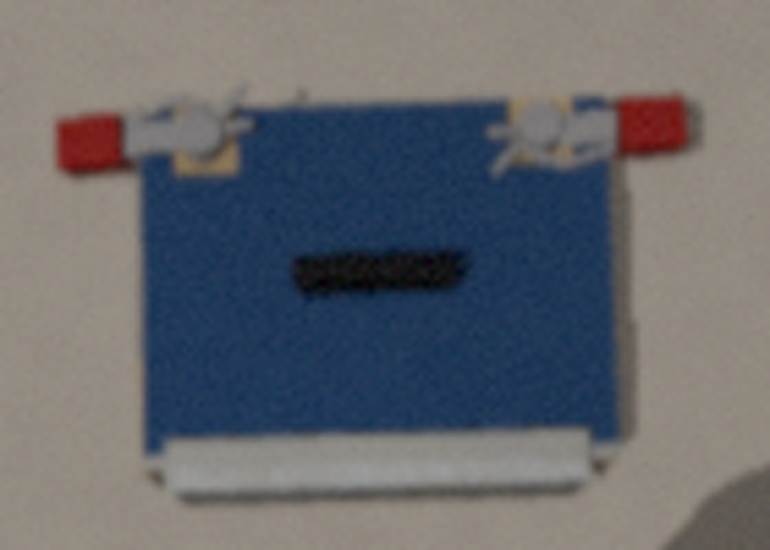

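View pics/c31s.png

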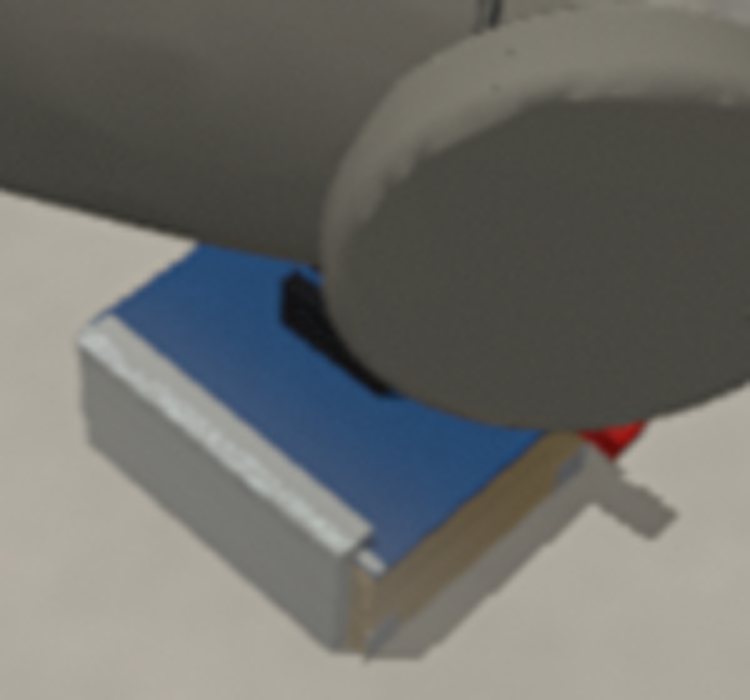

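View pics/top31.png

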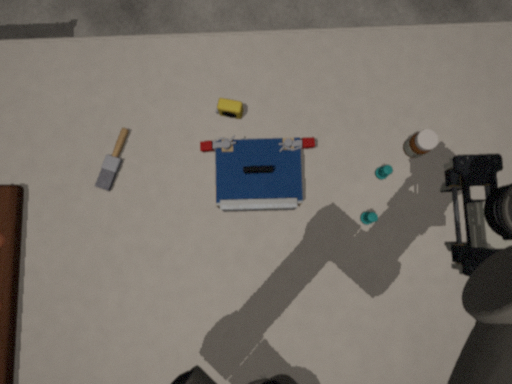

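```bash
python3 -c "
from plant import bot
print(bot.close_job())"
```

```text
the job is handed in; nothing more can be done
None
```

The case is packed and the job is handed in at about 39 s, with no failed steps.

- **Figure:** Only one carved figure was on the table, a brown one. It stands upright in the middle well. I left the two turquoise look-alikes alone.
- **Lid:** I could only get about 0.17 rad of tilt, short of the suggested 0.2–0.3, because the plain edge came to rest on the side walls. It was enough to hook the edge under the lip and lower the notches over both studs.
- **Clips:** Both went in from the outer sides until their shoulders stopped on the studs. They held there under a push of about 9 N.

**Last checks:**
- The lid's top reads 73–75 mm above the table across its surface, against 75 mm expected.
- The lip covers the plain edge, and both studs stand in their notches.
- The wrist pictures show both sprung legs snapped in behind their studs.
- The tape measure, jar, brush and look-alikes are where they were at the start.
- The robot was clear of everything when I handed in.

**Disagreements:** The top and wrist cameras differed by 2–5 mm. I used the wrist view for grasping both clips and for lining up the right clip. The wrist camera could not see the left clip's leg during insertion, so I placed that one from the right stud's position.

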